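Load the press nest, then hold the feed gate open

ROBOT

A 6-joint arm with a two-finger parallel gripper is mounted at the origin on the work surface. World frame = base frame: x ahead of the robot, y to its left, z up, the work surface at z = 0. Lengths are in m, angles in rad, forces in N, time in s.
With the tool pointing down it reaches from about 0.35 to 0.925 m from the base axis. Payload 6.4 kg.
Tool frame: the origin (TCP) lies midway between the tips of the shut fingers; the grasp point (between the pads) lies 19 mm behind it; z points along the fingers, y is the direction in which the jaws open and shut (so a half turn about z gives the same grasp; the last joint's range is limited). The gripper opens to 85 mm and grips with 20 to 120 N. Pads are 22 mm wide; open, the fingers measure 114 mm over their backs; the gripper's body (76 mm by 85 mm) begins 54 mm behind the grasp point. The pads swing forward as they close: fully open they stand 13 mm farther back than shut.
Start: joints at [1.15, 0.245, 1.558, -0, 1.339, -0.174], TCP at [0.159, 0.63, 0.207] pointing down, gripper open.
Joint ranges: [-3.13, 3.13], [-1.02, 2.26], [0.13, 2.54], [-0.95, 4.09], [0.21, 2.88], [-2.74, 2.74]. Speed limits (rad/s): [2.57, 2.57, 3.14, 3.14, 3.14, 3.14].

INTERFACE

Orientations are given as [roll, pitch, yaw] about the fixed x, y, z axes, in that order (R = Rz(yaw) Ry(pitch) Rx(roll)).
In Python, from station import get_obs, snapshot, calibration, r gives the robot as it stands. The module is installed in compiled form; this text tells all that it offers.
- The arm moves only by the tool jog_arm, never from a script. Its argument "motion" is a list of rows, each a list of 3 entries, a list of its own where there are three numbers: the gripper command: -1 is shut, 1 is fully open, values between are in proportion, then the shift along the world's x, y, z in mm, then the turn, a rotation vector about the world's x, y, z in rad. In form: [[grip, [x, y, z], [ax, ay, az]], ...]. A call has 1 to 5 rows; each row shifts and turns the commanded pose from where the row before left it; what a row does not reach is not made up. A row lasts 1/8 s, in which the tool goes at most 62.5 mm and 10.7 degrees, less where a joint would pass 70% of its speed; a pose out of reach is approached as far as the arm can. A call is refused whole if a number of a shift passes 62.5 or a number of a turn 0.188, either way. A call with a gripper value outside its range is refused whole. The fingers move at their own pace and stop on an object; the grip force is fixed at half the most. Time passes only in rows, so rows that do not move let the fingers close. It gives the time, the measured TCP pose, the force and the opening at its end, in the units of the state.
- get_obs(): the state, without advancing time (a new reading comes with each control period).
- snapshot(name): name is "scene" or "top" or "wrist"; returns (picture, depth): 400x640x3 uint8, red, green, blue; 400x640 float32, m along the optical axis (not along the pixel's ray), 0 where there is no reading.
- calibration(name): a dict with "vfov" (degrees; the focal length in pixels is half the picture's height over the tangent of half this angle, whatever the lens; pixels are square), "cx", "cy" (the principal point, pixels), "xyz" and "attitude" of the camera in the world. Camera axes: x right, y up, looking along -z (the intrinsics and any distortion apply to the point x, -y, -z); pixel columns grow to the right and rows downward; lengths in m; the calibration is good to about 2 mm. A picture is of the moment at which its call begins: read the wrist's pose just before it. calibration takes no time and is no camera call; for the wrist camera it gives the pose at the moment of the call.
- r.sign_off(): hands the job in, once; it reports no verdict.
The state is a dict: "t": time; "joint_pos": joint angles; "joint_vel": joint speeds; "joint_efforts": joint torques, N m; "tcp_pos": TCP position; "tcp_rot": TCP orientation; "ft_force": force on the tool from outside, world axes, zero at the start; "torque": the same for the moment, N m; "gripper_width": opening from 0.0 (shut) to 1.0 (fully open).
Only numpy, scipy, OpenCV 4.12 (cv2) and the standard library are available. Lean on these libraries where they do the work, as an engineer would, in place of code of your own. Each camera call takes 0.05 s, during which the arm holds its last target.

TASK

Get the press feed ready: lay the loose wooden block with the tongue fully down, flat and square, in the matching pocket of the loading nest and let it go. Then free the low feed gate by squeezing its two catches, each between the fingers until it is fully back - first the one with the round pins, after it the one with the flat plates - and swing the gate by its upright post past its detent until it stands wide open, about square to where it was. Finish while still holding the post there (the gate springs back if released), and leave the other things on the bench where they are.

Things in the scene. Friction and masses are not known exactly. Their poses are not given: they have to be found in the camera images.
- block: Loose light-wood block, 34 mm high: a 60 x 40 mm rectangle with a tongue, 18 mm wide and 20 mm long, on the middle of its +x end (80 mm over all), about 60 g. Origin: centre of the underside of the 60 x 40 mm part; x towards the tongue, y across the 40 mm width, z up. It lies flat on the table, to the right of the gate.
- nest_pocket (a point): Pocket of the loading nest, a fixed metal plate 130 x 90 mm, 26 mm high, left of the gate. The pocket has the block's outline with 2.5 mm play all round and is 14 mm deep. The point lies on its floor, 12 mm above the table, where the block's origin comes to lie; x points to the tongue slot: the block fits only with its x along this x.
- gate_hinge (a point): Point on the gate's vertical hinge axis, 75 mm above the table (level with the gate's top edge); does not move. The closed gate runs along its -y and opens towards its +x. The panel is 16 mm thick, 137 mm long; a steel crossbar with two lugs on its free end is 90 mm wide, 155 mm from the hinge, 28 to 50 mm above the table.
- gate (a joint): Swing in rad: 0 closed, positive opening (anticlockwise from above, free end away to the hinge frame's +x), stop at 1.6. A spring pulls it shut (1 to 3 N at the post), with some damping. A sprung detent centred on 0.85 resists from about 0.65, adding up to about 3 N at the post; let go beyond it, the gate swings back to about 1.0 and rests there against it. While a bolt is out it cannot open.
- gate_post: Upright round wooden grip post, 20 mm diameter, 50 mm tall, on the top edge of the low gate, 115 mm from the hinge axis; it turns with the gate. Origin: centre of its foot, 75 mm above the table (top at 125 mm).
- round_squeeze (a point): FIRST catch: two upright steel ROUND pins, 14 mm diameter, on a grey housing (top at 28 mm). Point fixed at 60 mm height, midway between the ears' outer faces when FULLY squeezed. Its y points from the latch end to the gate's hinge. Fixed ear's outer face: y = -16 mm. Moving ear's: +36 mm at rest, +16 mm fully back. Fingers centred here need only close along y; 25 mm beside each ear is free.
- round_catch (a joint): Travel of the moving ear and its bolt towards the fixed ear (-y): 0 = bolt fully out, blocking the gate; 0.020 m = end of travel, bolt withdrawn (17.5 mm counts as fully back). About 4 N of friction, no spring: it stays where left. Starts at 0 to 4 mm.
- round_ear: Moving ear of this catch, the one nearer the gate. Origin at its foot, on its outer pressed face, which looks to +y; foot 28 mm, top 85 mm above the table.
- round_rest: Fixed ear of this catch, the one farther from the gate; never moves. Origin at its foot, on its outer face, which looks to -y; foot 28 mm, top 85 mm above the table.
- flat_squeeze (a point): SECOND catch: two upright steel FLAT plates, 32 mm wide, 8 mm thick, on a grey housing (top at 28 mm). Point fixed at 60 mm height, midway between the ears' outer faces when FULLY squeezed. Its y points from the latch end to the gate's hinge. Fixed ear's outer face: y = -16 mm. Moving ear's: +36 mm at rest, +16 mm fully back. Fingers centred here need only close along y; 25 mm beside each ear is free.
- flat_catch (a joint): Travel of the moving ear and its bolt towards the fixed ear (-y): 0 = bolt fully out, blocking the gate; 0.020 m = end of travel, bolt withdrawn (17.5 mm counts as fully back). About 4 N of friction, no spring: it stays where left. Starts at 0 to 4 mm.
- flat_ear: Moving ear of this catch, the one nearer the gate. Origin at its foot, on its outer pressed face, which looks to +y; foot 28 mm, top 85 mm above the table.
- flat_rest: Fixed ear of this catch, the one farther from the gate; never moves. Origin at its foot, on its outer face, which looks to -y; foot 28 mm, top 85 mm above the table.
- screw_tin: Bystander: small open steel tin, 50 mm across, 40 mm high.
- offcut_a: Bystander: plain wood offcut 60 x 26 x 20 mm.
- offcut_b: Bystander: plain wood offcut 45 x 26 x 18 mm, in front of the gate.
- tape_roll: Bystander: cardboard roll lying flat, 60 mm across, 22 mm high.
- glue_tub: Bystander: white lidded tub, 72 mm across, 65 mm high, beyond the nest.
- glue_brush: Bystander: brush lying on the table, left.
- hammer: Bystander: hammer lying at the back of the table.
Not all that is in view belongs to the job. Leave any purple, red or turquoise look-alike of the block alone.

How it is judged:
On the way, in this order (a step that is already met when the one before it is completed fails the run):
1. the block is seated flat and square in the pocket and let go (horizontal distance between block and nest_pocket below 0.005 m and z of block in the frame of nest_pocket below 0.003 m and angle between block's own z axis and vertical below 0.05 rad and angle between the x axis of block and the x axis of nest_pocket, either way round below 0.12 rad and contact force between the fingers and block below 0.1 N), for 0.2 s.
2. the round-pin catch is squeezed fully back between the fingers (value of joint round_catch above 0.0175 m and contact force between the fingers and round_ear above 2 N and contact force between the fingers and round_rest above 2 N), for 0.1 s.
3. the flat-plate catch is squeezed fully back between the fingers (value of joint flat_catch above 0.0175 m and contact force between the fingers and flat_ear above 2 N and contact force between the fingers and flat_rest above 2 N), for 0.1 s.
4. the gate is past its detent, moved by its post (value of joint gate above 1 rad and contact force between the fingers and gate_post above 1 N), for 0.1 s.
At the end, for the whole second after the job is handed in: The block lies in the pocket (within 5 mm, 3 mm of the floor, tilt under 0.05 rad, square within 0.12 rad), both catches are still at least 15 mm back, and the gate is held still by its post at 1.25 rad (72 degrees) or more, the fingers pressing on the post with more than 1 N (all of step 1 and value of joint gate above 1.25 rad and contact force between the fingers and gate_post above 1 N and velocity of joint gate between -0.1 and 0.1 rad/s and value of joint each of round_catch, flat_catch above 0.015 m); the arm keeps its last pose, push and grip.
It fails at once if the flat-plate catch is drawn before the round-pin catch is back (value of joint flat_catch above 0.01 m and value of joint round_catch below 0.015 m).
It fails at once if a bystander is pushed more than 30 mm (distance of any of screw_tin, offcut_a, offcut_b, tape_roll, glue_tub, glue_brush, hammer from where it was at the start of the episode above 0.03 m).
It also fails if it takes over 72 s, if anything falls off the work surface, if the arm or the gripper's body presses on something with over 40 N, if the wrist force passes 120 N, or if a joint passes its speed limit or range.

## Working session

There is one attempt and no reset: what is moved stays moved. The work goes in short steps, Python scripts to look and compute and a tool call to move; the robot and the scene stay as the last step left them, time stands still between calls to the robot, and variables do not carry over. Pictures are saved under pics/ and viewed, and the job is handed in when it is done.

Besides the shell and the picture viewer there is one more tool, called after ">>>" as name([rows], argument=value, ...), one row to a line, values as JSON. jog_arm: Moves the arm, as the interface text tells. Its arguments: {"type":"object","properties":{"motion":{"type":"array"}},"required":["motion"]}

```bash
mkdir -p pics; cat > h.py <<'E'
import numpy as np, cv2
from scipy.spatial.transform import Rotation as R
from station import get_obs, snapshot, calibration, r
def save(name,fn):
    c=calibration(name); im,d=snapshot(name)
    cv2.imwrite(f'pics/{fn}.png',im[:,:,::-1]); np.savez(f'pics/{fn}.npz',im=im,d=d,c=np.array([c],dtype=object))
    return im,d,c
def load(fn):
    z=np.load(f'pics/{fn}.npz',allow_pickle=True); return z['im'],z['d'],z['c'][0]
E
python3 - <<'E'
from h import *
print(get_obs())
for n in("scene","top","wrist"):
    im,d,c=save(n,n+'0'); print(n,c)
E
```

```text
{'t': 0.0, 'joint_pos': array([ 1.14991546e+00,  2.45799150e-01,  1.55901306e+00, -1.50079954e-05,
        1.33868881e+00, -1.74101708e-01]), 'joint_vel': array([ 0.0007667 , -0.00094123, -0.00087325,  0.00129256, -0.00025187,
        0.00086176]), 'joint_efforts': array([-5.20337799e-04, -4.29534709e+01, -3.26115632e+01, -2.58369573e-04,
        5.46663054e-03,  3.57820946e-07]), 'tcp_pos': array([0.15853356, 0.6297515 , 0.20559042]), 'tcp_rot': array([-3.13971060e+00, -3.16196547e-04,  2.89481667e+00]), 'ft_force': array([ 1.39019851, -0.07831149, -0.43799683]), 'torque': array([ 0.09716848, -0.00926972, -0.02148926]), 'gripper_width': 0.9991665019181822}
scene {'vfov': 46.82152654033055, 'cx': 318.9150401704248, 'cy': 201.1890362966757, 'xyz': array([ 1.56347502, -0.02244565,  0.79945002]), 'attitude': array([ 0.94357229, -0.01851893,  1.56754672])}
top {'vfov': 53.601919670039756, 'cx': 321.15851397729404, 'cy': 194.20075653481138, 'xyz': array([ 0.37983882, -0.00547306,  1.1461802 ]), 'attitude': array([ 0.19595071,  0.00558318, -1.57210442])}
wrist {'vfov': 64.85819512519467, 'cx': 315.58124673270845, 'cy': 197.33912890417932, 'xyz': array([0.09356179, 0.64472508, 0.37281289]), 'attitude': array([-2.72743040e-01,  1.00241685e-03,  1.32354880e+00])}
```

View pics/scene0.png

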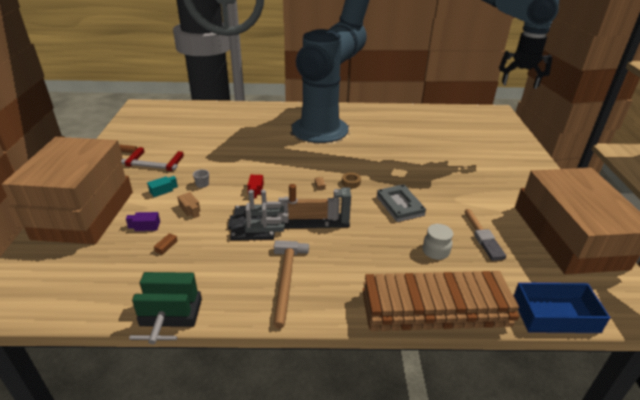

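View pics/top0.png

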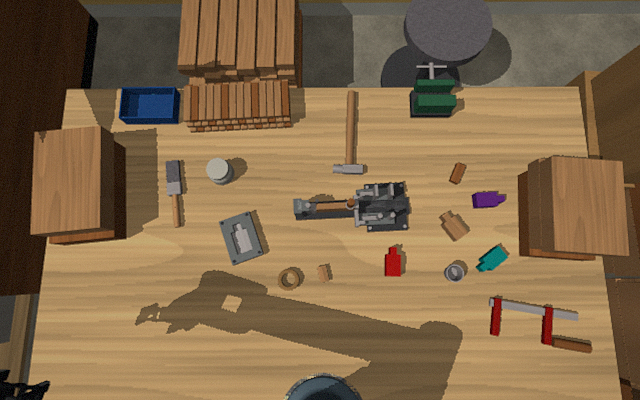

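View pics/wrist0.png

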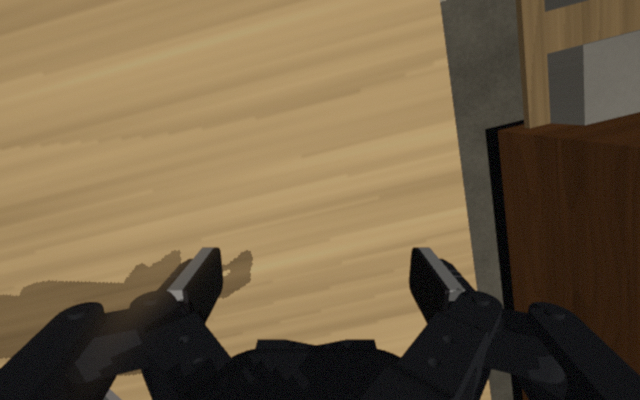

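```bash
cat >> h.py <<'E'
def cloud(d,c):
    h,w=d.shape; f=h/2/np.tan(np.radians(c['vfov'])/2)
    v,u=np.mgrid[0:h,0:w]
    P=np.stack([(u-c['cx'])/f*d,-(v-c['cy'])/f*d,-d],-1)
    return P@R.from_euler('xyz',c['attitude']).as_matrix().T+c['xyz']
def proj(P,c,h=400):
    f=h/2/np.tan(np.radians(c['vfov'])/2)
    q=(np.atleast_2d(P)-c['xyz'])@R.from_euler('xyz',c['attitude']).as_matrix()
    return np.stack([c['cx']+f*q[:,0]/-q[:,2],c['cy']-f*q[:,1]/-q[:,2]],-1)
def crop(fn,u0,u1,v0,v1,out,s):
    im,_,_=load(fn); cv2.imwrite(f'pics/{out}.png',cv2.resize(im[v0:v1,u0:u1,::-1],None,fx=s,fy=s,interpolation=cv2.INTER_CUBIC))
E
python3 - <<'E'
from h import *
im,d,c=load('top0'); P=cloud(d,c)
for (u,v) in [(200,300),(300,230),(520,130),(420,350),(453,227),(240,240),(225,230),(303,207),(349,203),(372,216),(382,190),(405,195),(324,272),(220,165),(290,278),(350,170),(455,270),(458,173)]:
    print((u,v),P[v,u].round(4))
crop('top0',280,420,170,245,'c1',5.7)
crop('top0',200,280,195,275,'c2',7)
crop('top0',430,520,155,285,'c3',4.5)
E
```

```text
(200, 300) [ 0.3051  0.3422 -0.0035]
(300, 230) [ 0.502   0.0623 -0.0035]
(520, 130) [ 0.8054 -0.6049 -0.0012]
(420, 350) [ 1.725e-01 -2.690e-01  2.000e-04]
(453, 227) [ 0.5058 -0.3707  0.0326]
(240, 240) [0.4719 0.2322 0.0145]
(225, 230) [0.499  0.2727 0.0292]
(303, 207) [0.5522 0.0486 0.1027]
(349, 203) [ 0.5587 -0.0728  0.1259]
(372, 216) [ 0.5355 -0.1418  0.047 ]
(382, 190) [ 0.6134 -0.1747  0.0295]
(405, 195) [ 0.6037 -0.2457  0.0037]
(324, 272) [ 0.382  -0.0071  0.0196]
(220, 165) [0.6792 0.2863 0.0656]
(290, 278) [0.3655 0.0891 0.0013]
(350, 170) [ 0.674  -0.0838  0.026 ]
(455, 270) [ 0.3871 -0.3764  0.0078]
(458, 173) [ 0.6659 -0.4003  0.0189]
```

View pics/c1.png

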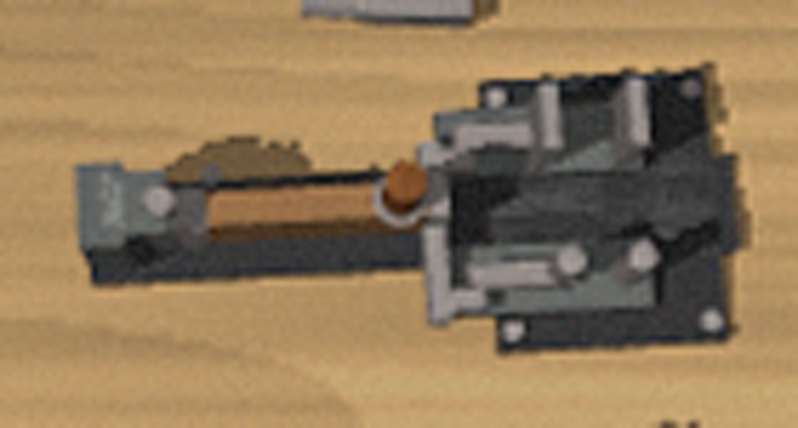

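View pics/c2.png

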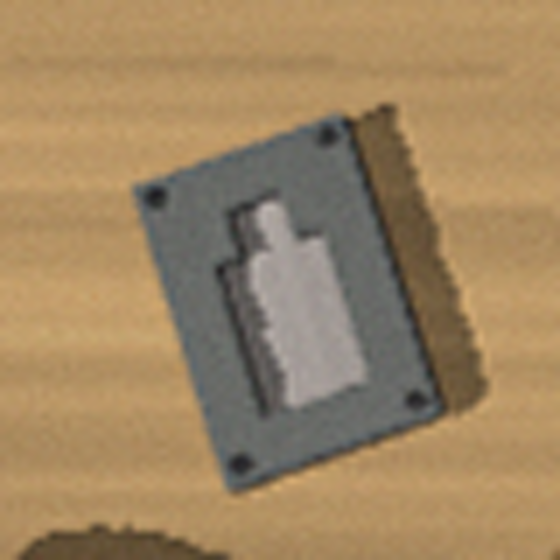

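View pics/c3.png

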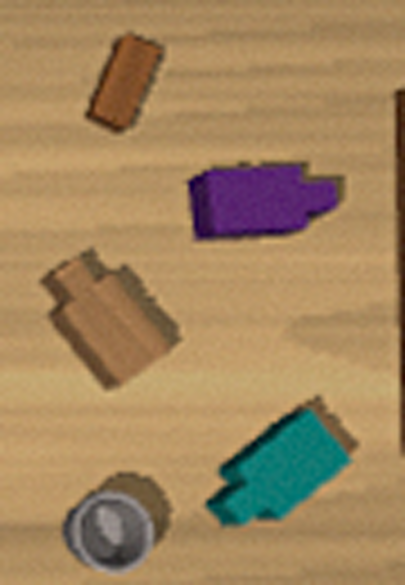

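Light-wood block at top pixel (453,225) fits (plain wood with tongue). The look-alikes are purple (489,200), turquoise (492,258) and red (393,262), so those stay put. The nest is at (241,238), the round pins at (372/393,216) and the flat plates at (376/391,190). I'll move the wrist camera over the nest, turning the tool on the way.

>>> jog_arm([
  [1, [17, -27, 3], [0, 0, -0.172]],
  [1, [17, -27, 3], [0, 0, -0.172]],
  [1, [17, -27, 3], [0, 0, -0.172]],
  [1, [17, -27, 3], [0, 0, -0.172]],
  [1, [17, -27, 3], [0, 0, -0.172]],
])

```text
t: 0.78
tcp_pos: [0.2441, 0.4942, 0.2214]
tcp_rot: [-3.141, 0.0, 2.029]
ft_force: [-0.1, -0.1, -0.2]
gripper_width: 1.0
```

>>> jog_arm([
  [1, [17, -27, 3], [0, 0, -0.172]],
  [1, [17, -27, 3], [0, 0, -0.172]],
  [1, [17, -27, 3], [0, 0, -0.172]],
  [1, [17, -27, 3], [0, 0, -0.172]],
  [1, [17, -27, 3], [0, 0, -0.172]],
])

```text
t: 1.4
tcp_pos: [0.3291, 0.3593, 0.2365]
tcp_rot: [-3.141, 0.0, 1.169]
ft_force: [0.9, -0.1, -0.3]
gripper_width: 1.0
```

>>> jog_arm([
  [1, [17, -27, 3], [0, 0, -0.172]],
  [1, [17, -27, 3], [0, 0, -0.172]],
  [1, [17, -27, 3], [0, 0, -0.172]],
  [1, [17, -27, 3], [0, 0, -0.172]],
  [1, [17, -27, 3], [0, 0, -0.172]],
])

```text
t: 2.02
tcp_pos: [0.4141, 0.2243, 0.2516]
tcp_rot: [-3.142, 0.0, 0.309]
ft_force: [0.9, 0.2, 0.2]
gripper_width: 0.999
```

```bash
python3 - <<'E'
from h import *
print(get_obs()['joint_pos'])
im,d,c=save('wrist','w_nest'); P=cloud(d,c); print(c)
E
```

```text
[ 2.55065680e-01 -2.27618206e-01  1.95140023e+00  3.84848286e-05
  1.41805982e+00  1.51675311e+00]
{'vfov': 64.85819512519467, 'cx': 315.58124673270845, 'cy': 197.33912890417932, 'xyz': array([0.48082303, 0.24310782, 0.41864323]), 'attitude': array([-2.74953212e-01,  1.24776045e-03, -1.26214257e+00])}
```

View pics/w_nest.png

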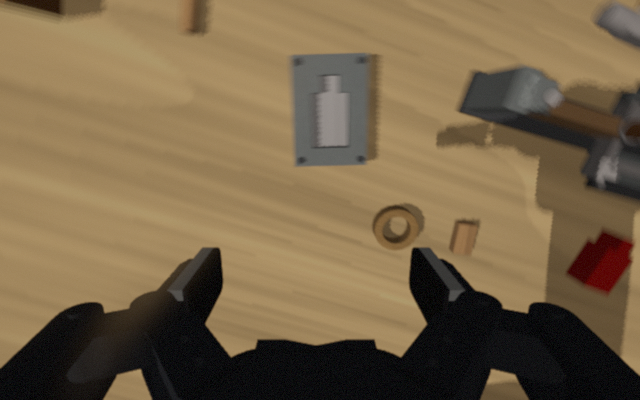

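```bash
cat >> h.py <<'E'
from scipy.optimize import minimize
def outline(play=0.):
    p=play
    return np.array([[-.03-p,-.02-p],[.03+p,-.02-p],[.03+p,-.009-p],[.05+p,-.009-p],[.05+p,.009+p],[.03+p,.009+p],[.03+p,.02+p],[-.03-p,.02+p]])
def inside(pts,poly,soft):
    # signed dist >0 inside; polygon in m
    pc=(poly*1e4).astype(np.float32).reshape(-1,1,2)
    return np.array([cv2.pointPolygonTest(pc,(float(a*1e4),float(b*1e4)),True) for a,b in pts])/1e4
def fit(pts,lab,poly,x0,soft=.0015):
    # lab 1 inside,0 outside
    def cost(x):
        c,s=np.cos(x[2]),np.sin(x[2]); q=(pts-x[:2])@np.array([[c,-s],[s,c]])
        sd=inside(q,poly,soft); return np.mean((1/(1+np.exp(-np.clip(sd/soft,-30,30)))-lab)**2)
    r_=minimize(cost,x0,method='Nelder-Mead',options=dict(initial_simplex=np.array(x0)+np.array([[0,0,0],[.01,0,0],[0,.01,0],[0,0,.15]]),xatol=1e-4,fatol=1e-7))
    return r_.x,r_.fun
E
python3 - <<'E'
from h import *
im,d,c=load('w_nest'); P=cloud(d,c)
m=(np.arange(640)[None]>285)&(np.arange(640)[None]<375)&(np.arange(400)[:,None]>45)&(np.arange(400)[:,None]<175)
z=P[...,2]
print('plate z',np.histogram(z[m],bins=np.arange(-.01,.04,.0025)))
# plate rect
pm=m&(z>.019); uv=np.argwhere(pm)
xy=P[pm][:,:2]; (cx,cy),(w,h),a=cv2.minAreaRect((xy*1000).astype(np.float32)); print('plate',cx,cy,w,h,a, z[pm].mean())
# pocket via rays intersected at floor? use color brightness & depth
print(im[110,335],im[110,305],im[100,318],[z[110,u].round(4) for u in range(296,372,3)])
print([z[v,333].round(4) for v in range(54,170,3)])
print('table',np.median(z[130:180,100:250]))
E
python3 -c "
from h import *
crop('w_nest',280,380,40,180,'c4',4)"
```

```text
plate z (array([   0,    0,    2, 1619, 1457,    5,    0,   21, 1638,  607,   19,
         29,   37,  720, 4982,  276,   15,    0,    0]), array([-1.00000000e-02, -7.50000000e-03, -5.00000000e-03, -2.50000000e-03,
        1.73472348e-18,  2.50000000e-03,  5.00000000e-03,  7.50000000e-03,
        1.00000000e-02,  1.25000000e-02,  1.50000000e-02,  1.75000000e-02,
        2.00000000e-02,  2.25000000e-02,  2.50000000e-02,  2.75000000e-02,
        3.00000000e-02,  3.25000000e-02,  3.50000000e-02,  3.75000000e-02]))
plate 480.5399169921875 229.5688934326172 130.44737243652344 90.26022338867188 19.78034210205078 0.02945404175423929
[145 139 135] [101 103  98] [119 112 109] [np.float64(0.0267), np.float64(0.0255), np.float64(0.026), np.float64(0.0249), np.float64(0.0145), np.float64(0.012), np.float64(0.0137), np.float64(0.0121), np.float64(0.0117), np.float64(0.0118), np.float64(0.011), np.float64(0.0125), np.float64(0.0112), np.float64(0.0125), np.float64(0.0126), np.float64(0.0118), np.float64(0.0136), np.float64(0.0258), np.float64(0.0267), np.float64(0.0261), np.float64(0.0257), np.floa
[... 204 characters left out ...]
64(0.0274), np.float64(0.0274), np.float64(0.0195), np.float64(0.0129), np.float64(0.0115), np.float64(0.0118), np.float64(0.0116), np.float64(0.0107), np.float64(0.0125), np.float64(0.0118), np.float64(0.0122), np.float64(0.0107), np.float64(0.0116), np.float64(0.0115), np.float64(0.0118), np.float64(0.0129), np.float64(0.0116), np.float64(0.0128), np.float64(0.0127), np.float64(0.0124), np.float64(0.0121), np.float64(0.0132), np.float64(0.0103), np.float64(0.0125), np.float64(0.0124), np.float64(0.0122), np.float64(0.0203), np.float64(0.0255), np.float64(0.0263), np.float64(0.0257), np.float64(0.0269), np.float64(0.0253), np.float64(0.0256), np.float64(0.0008)]
table 0.00023599594824638692
```

View pics/c4.png

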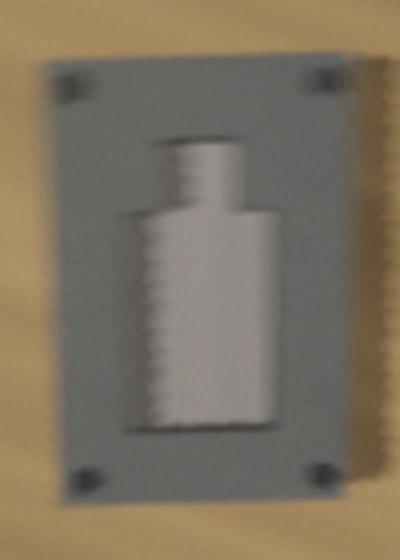

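```bash
cat >> h.py <<'E'
def rays_at(z0,c,shape=(400,640)):
    P=cloud(np.ones(shape),c); o=c['xyz']; D=P-o; t=(z0-o[2])/D[...,2]; return o+D*t[...,None]
E
python3 - <<'E'
from h import *
im,d,c=load('w_nest'); P=cloud(d,c); Q=rays_at(.026,c)
sl=np.s_[60:160,300:365]
lab=(P[sl][...,2]<.0195).ravel().astype(float); pts=Q[sl].reshape(-1,3)[:,:2]
for y0 in (.31,.36): print(fit(pts,lab,outline(.0025),[.478,.228,y0]))
# check plate
pm=np.zeros(d.shape,bool); pm[45:175,285:375]=True; pm&=(P[...,2]>.023)&(P[...,2]<.029)
print(cv2.minAreaRect((Q[pm][:,:2]*1000).astype(np.float32)))
# block from top cam
im,d,c=load('top0'); P=cloud(d,c); Q=rays_at(.034,c)
sl=np.s_[205:250,430:480]; z=P[sl][...,2]
print(z[::5,::5].round(3))
lab=(z>.028).ravel().astype(float); pts=Q[sl].reshape(-1,3)[:,:2]
print(fit(pts,lab,outline(0),[.5,-.375,.66],.002))
# nest cross check w/ top
Q=rays_at(.026,c)
pm=np.zeros(d.shape,bool); pm[195:275,205:275]=True; pm&=(P[...,2]>.021)&(P[...,2]<.033)
print(cv2.minAreaRect((Q[pm][:,:2]*1000).astype(np.float32)))
E
```

```text
(array([0.47104988, 0.22639973, 0.34684863]), np.float64(0.028125976607398694))
(array([0.47105011, 0.22639926, 0.3468833 ]), np.float64(0.02812597751121727))
((480.491943359375, 229.62950134277344), (129.9925079345703, 89.95011138916016), 19.870906829833984)
[[ 0.002  0.    -0.002  0.001 -0.006 -0.002  0.001 -0.001  0.     0.016]
 [ 0.003  0.001 -0.001  0.001  0.001  0.001  0.     0.     0.004 -0.002]
 [-0.001  0.003 -0.005  0.032  0.    -0.002 -0.004 -0.001  0.004  0.001]
 [-0.003 -0.006  0.     0.032  0.033  0.033 -0.002 -0.004  0.003 -0.001]
 [-0.003  0.    -0.003  0.037  0.036  0.03   0.034  0.     0.001  0.001]
 [ 0.    -0.004 -0.002  0.008  0.036  0.033  0.038  0.035 -0.003 -0.002]
 [-0.001  0.002 -0.001  0.     0.017  0.031  0.032 -0.001 -0.004  0.003]
 [ 0.001  0.002 -0.    -0.002  0.     0.018  0.001 -0.     0.003  0.002]
 [ 0.     0.    -0.002  0.    -0.001 -0.004  0.002 -0.002 -0.001  0.001]]
(array([ 0.50292967, -0.37648163,  0.63165318]), np.float64(0.016320246518919234))
((477.87542724609375, 228.7903594970703), (130.09329223632812, 90.68258666992188), 20.008756637573242)
```

```bash
python3 - <<'E'
from h import *
tcps={'wrist0':([0.15853356,0.6297515,0.20559],2.89482),'w_nest':([.4141,.2243,.2516],.309)}
for n,(t,y) in tcps.items():
    im,d,c=load(n); P=cloud(d,c); Q=(P-t)@R.from_euler('z',y).as_matrix()
    print(n,'cam in tool',(c['xyz']-t)@R.from_euler('z',y).as_matrix())
    for v in (255,270,285):
        row=Q[v]; ok=(row[:,2]>-.03)&(d[v]>0.05); u=np.flatnonzero(ok)
        l=u[u<316]; g=u[u>316]
        if len(l) and len(g): print(v,l.max(),g.min(),row[l.max()-3].round(4),row[g.min()+3].round(4),(row[l.max()-3]+row[g.min()+3])[1]/2)
E
```

```text
wrist0 cam in tool [0.06666119 0.00135105 0.16722289]
255 220 411 [0.0063 0.0439 0.0434] [ 0.0056 -0.0413  0.042 ] 0.0013098569575761485
270 221 410 [-0.0016  0.0446  0.0421] [-0.0013 -0.0413  0.0427] 0.0016617145497959326
285 222 409 [-0.0084  0.0443  0.0433] [-0.0081 -0.0411  0.0437] 0.0016271406035348948
w_nest cam in tool [ 0.06928248 -0.00237384  0.16704323]
255 220 411 [0.0083 0.0405 0.0428] [ 0.0078 -0.0451  0.0418] -0.002315360082740598
270 221 410 [0.0014 0.0405 0.0433] [ 0.0013 -0.0448  0.0431] -0.0021686756214881336
285 222 409 [-0.0057  0.0404  0.0439] [-0.0054 -0.0446  0.0443] -0.0020747886326637974
```

>>> jog_arm([
  [1, [9, -60, 3], [0, 0, -0.06]],
  [1, [9, -60, 3], [0, 0, -0.06]],
  [1, [9, -60, 3], [0, 0, -0.06]],
  [1, [9, -60, 3], [0, 0, -0.06]],
  [1, [9, -60, 3], [0, 0, -0.06]],
])

```text
t: 2.7
tcp_pos: [0.4586, -0.0765, 0.2668]
tcp_rot: [-3.142, -0.0, 0.013]
ft_force: [0.1, -0.2, -0.8]
gripper_width: 0.997
```

```bash
python3 - <<'E'
from h import *
o=get_obs();print(o['tcp_pos'],o['tcp_rot'],o['joint_vel'].round(3))
im,d,c=save('wrist','w_gate')
o=get_obs();print(o['tcp_pos'],o['tcp_rot'],o['joint_vel'].round(3))
E
```

```text
[ 0.45862422 -0.07649786  0.26675871] [-3.14156783e+00 -4.53735100e-04  1.32319569e-02] [-0.958  0.323 -0.3    0.003 -0.022 -0.476]
[ 0.45934211 -0.08279201  0.26715474] [ 3.13697391e+00 -7.27386464e-04  5.51172439e-03] [ 0.111 -0.031  0.033  0.048  0.032  0.085]
```

View pics/w_gate.png

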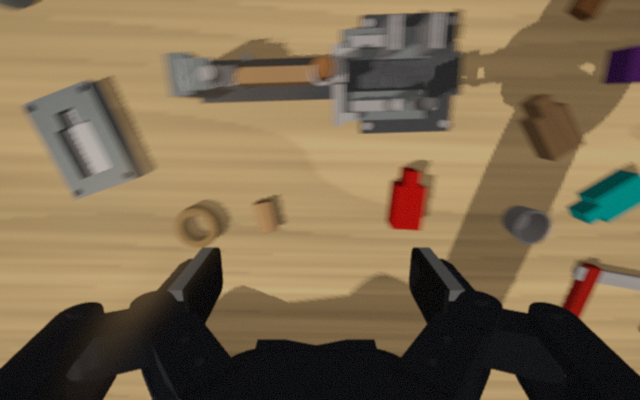

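```bash
python3 - <<'E'
from h import *
o=get_obs();print(o['tcp_pos'],o['tcp_rot'],o['joint_vel'].round(3))
im,d,c=save('wrist','w_gate2'); print(c)
crop('w_gate2',160,480,0,140,'c5',2.5)
E
```

```text
[ 0.45934211 -0.08279201  0.26715474] [ 3.13697391e+00 -7.27386464e-04  5.51172439e-03] [ 0.111 -0.031  0.033  0.048  0.032  0.085]
{'vfov': 64.85819512519467, 'cx': 315.58124673270845, 'cy': 197.33912890417932, 'xyz': array([ 0.52920057, -0.08373156,  0.43432127]), 'attitude': array([-0.27425122, -0.00360828, -1.56569505])}
```

View pics/c5.png

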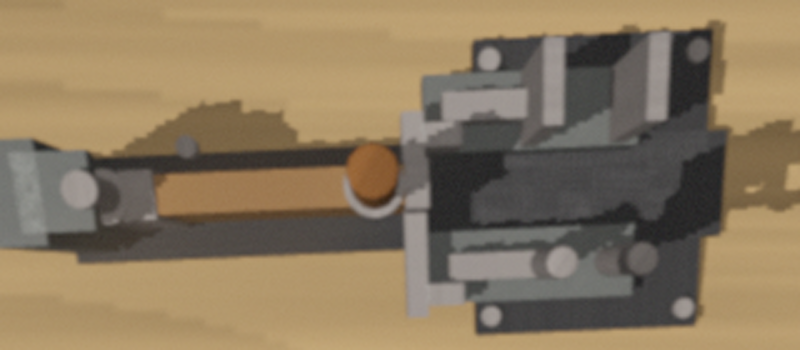

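```bash
python3 - <<'E'
from h import *
b=np.array([.0014,-.0017,0])
im,d,c=load('w_gate2'); P=cloud(d,c)-b
sub=np.zeros(d.shape,bool); sub[0:140,160:480]=True
m=sub&(P[...,2]>.078)&(P[...,2]<.092)
n,l,s,ce=cv2.connectedComponentsWithStats(m.astype(np.uint8))
for i in range(1,n):
    if s[i,4]>15:
        q=P[l==i]; r_=cv2.minAreaRect((q[:,:2]*1000).astype(np.float32)); print(ce[i].round(),s[i,4],q.mean(0).round(4),[tuple(np.round(a,1)) if hasattr(a,'__len__') else round(a,1) for a in r_])
m=sub&(P[...,2]>.12)&(P[...,2]<.13); q=P[m]; print('post',q.mean(0),cv2.minEnclosingCircle((q[:,:2]*1000).astype(np.float32)))
m=sub&(P[...,2]>.065)&(P[...,2]<.078)&(np.arange(640)[None]<320)&(np.arange(640)[None]>215); q=P[m]; print('panel',cv2.minAreaRect((q[:,:2]*1000).astype(np.float32)))
m=sub&(P[...,2]>.095)&(P[...,2]<.118)&(np.arange(640)[None]<240); q=P[m]; print('hinge',q.mean(0),len(q))
E
```

```text
[422.  30.] 361 [ 0.6043 -0.1904  0.084 ] [(np.float64(604.0), np.float64(-191.1)), (np.float64(32.2), np.float64(8.9)), 3.3]
[381.  32.] 320 [ 0.602  -0.1488  0.0845] [(np.float64(602.3), np.float64(-149.0)), (np.float64(32.6), np.float64(8.1)), 3.3]
[205.  79.] 80 [0.557  0.0321 0.0833] [(np.float64(556.7), np.float64(32.1)), (np.float64(9.2), np.float64(17.1)), 76.6]
[312.  83.] 42 [ 0.5543 -0.0798  0.0807] [(np.float64(554.1), np.float64(-79.8)), (np.float64(5.9), np.float64(17.3)), 14.8]
[186.  95.] 32 [0.5406 0.054  0.085 ] [(np.float64(540.7), np.float64(54.0)), (np.float64(5.4), np.float64(1.1)), 2.0]
[416. 103.] 152 [ 0.5341 -0.1905  0.084 ] [(np.float64(534.4), np.float64(-191.2)), (np.float64(12.5), np.float64(13.2)), 0.3]
[384. 104.] 145 [ 0.5326 -0.1568  0.0844] [(np.float64(532.3), np.float64(-157.3)), (np.float64(13.5), np.float64(13.1)), 47.4]
post [ 0.56349405 -0.07716952  0.12475995] ((563.6228637695312, -77.16352844238281), 9.893674850463867)
panel ((560.193359375, -30.893028259277344), (19.976774215698242, 111.83003234863281), 1.2975349426269531)
hinge [0.55709581 0.05252541 0.10229337] 1528
```

>>> jog_arm([
  [1, [-2, -56, -3], [0, 0, 0.105]],
  [1, [-2, -56, -3], [0, 0, 0.105]],
  [1, [-2, -56, -3], [0, 0, 0.105]],
  [1, [-2, -56, -3], [0, 0, 0.105]],
  [1, [-2, -56, -3], [0, 0, 0.105]],
])

```text
t: 3.42
tcp_pos: [0.4488, -0.3556, 0.2513]
tcp_rot: [-3.141, -0.0, 0.545]
ft_force: [-0.2, -0.0, -0.2]
gripper_width: 1.001
```

>>> jog_arm([
  [1, [-2, -50, -3], [0, 0, 0.105]],
  [1, [0, 0, 0], [0, 0, 0]],
  [1, [0, 0, 0], [0, 0, 0]],
])

```text
t: 3.8
tcp_pos: [0.447, -0.4037, 0.2482]
tcp_rot: [-3.14, -0.0, 0.645]
ft_force: [0.8, 0.4, -0.8]
gripper_width: 0.999
```

```bash
python3 - <<'E'
from h import *
o=get_obs();print(o['tcp_pos'],o['tcp_rot'],o['joint_vel'].round(3))
im,d,c=save('wrist','w_blk'); print(c)
t=o['tcp_pos'];y=o['tcp_rot'][2]
P=cloud(d,c);Q=(P-t)@R.from_euler('z',y).as_matrix()
for v in (255,270,285):
        row=Q[v]; ok=(row[:,2]>-.03)&(d[v]>0.05); u=np.flatnonzero(ok)
        l=u[u<316]; g=u[u>316]
        print(v,l.max(),g.min(),(row[l.max()-3]+row[g.min()+3])[1]/2)
print('cam in tool',(c['xyz']-t)@R.from_euler('z',y).as_matrix())
E
```

```text
[ 0.44702186 -0.40366581  0.2482493 ] [-3.14040543e+00 -4.02128237e-04  6.45283221e-01] [ 0.017 -0.021  0.012 -0.001 -0.003 -0.004]
{'vfov': 64.85819512519467, 'cx': 315.58124673270845, 'cy': 197.33912890417932, 'xyz': array([ 0.50326916, -0.36471486,  0.41537752]), 'attitude': array([-0.27383047,  0.0025257 , -0.92600415])}
255 220 411 -0.002447558234750895
270 221 410 -0.0025832758177115472
285 222 409 -0.002186573228064318
cam in tool [ 0.06836369 -0.00270946  0.16712822]
```

View pics/w_blk.png

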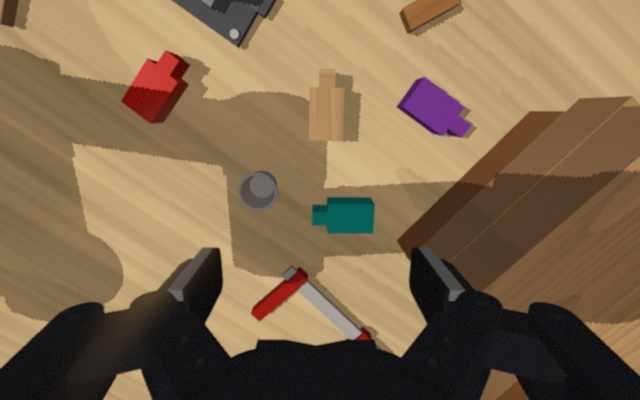

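```bash
python3 - <<'E'
from h import *
b=np.array([.0014,-.0017,0])
im,d,c=load('w_blk'); P=cloud(d,c)-b; Q=rays_at(.034,c)-b
sl=np.s_[55:155,295:365]; z=P[sl][...,2]
print(np.median(z[(z>.025)]))
lab=(z>.029).ravel().astype(float); pts=Q[sl].reshape(-1,3)[:,:2]
x,f=fit(pts,lab,outline(0),[.5,-.375,.63]); print(x,f)
cs,sn=np.cos(x[2]),np.sin(x[2]); W=outline()@np.array([[cs,sn],[-sn,cs]])+x[:2]
uv=proj(np.c_[W,np.full(8,.034)]+b,c)
s=5; o=cv2.resize(im[50:160,280:380,::-1],None,fx=s,fy=s,interpolation=cv2.INTER_CUBIC)
cv2.polylines(o,[((uv-[280,50]+.5)*s).astype(np.int32)],True,(0,0,255),1); cv2.imwrite('pics/c6.png',o)
E
```

```text
0.03392971543690204
[ 0.50348371 -0.37561801  0.62997527] 0.017505160536568164
```

View pics/c6.png

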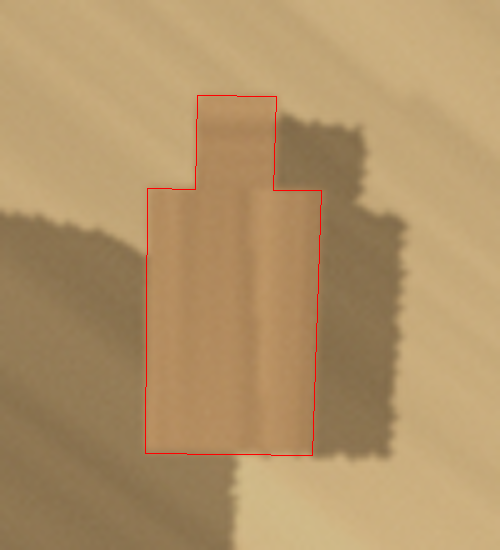

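>>> jog_arm([
  [1, [12, 6, -37], [0, 0, -0.003]],
  [1, [12, 6, -37], [0, 0, -0.003]],
  [1, [12, 6, -37], [0, 0, -0.003]],
  [1, [12, 6, -37], [0, 0, -0.003]],
  [1, [12, 6, -37], [0, 0, -0.003]],
])

```text
t: 4.47
tcp_pos: [0.5078, -0.3729, 0.0632]
tcp_rot: [3.141, -0.0, 0.632]
ft_force: [-0.4, 0.1, 0.5]
gripper_width: 0.999
```

>>> jog_arm([
  [1, [0, 0, 0], [0, 0, 0]],
  [1, [0, 0, 0], [0, 0, 0]],
])

```text
t: 4.72
tcp_pos: [0.5076, -0.3748, 0.0656]
tcp_rot: [3.139, -0.0, 0.631]
ft_force: [0.3, -0.5, 0.9]
gripper_width: 0.999
```

```bash
python3 - <<'E'
from h import *
o=get_obs();print(o['tcp_pos'],o['tcp_rot'],o['joint_vel'].round(3))
E
```

```text
[ 0.50757099 -0.3748049   0.06558061] [ 3.13924710e+00 -1.97955975e-04  6.30841721e-01] [-0.012 -0.016 -0.021 -0.002 -0.006  0.001]
```

>>> jog_arm([
  [1, [0, 1, -25], [0, 0, 0]],
  [1, [0, 1, -15], [0, 0, 0]],
  [1, [0, 0, -9], [0, 0, 0]],
  [1, [0, 0, 0], [0, 0, 0]],
])

```text
t: 5.22
tcp_pos: [0.5066, -0.3727, 0.0146]
tcp_rot: [-3.141, 0.0, 0.63]
ft_force: [-0.1, 0.7, -0.0]
gripper_width: 0.996
```

>>> jog_arm([
  [1, [0, 0, 0], [0, 0, 0]],
])

```text
t: 5.35
tcp_pos: [0.5072, -0.3732, 0.0155]
tcp_rot: [3.14, -0.0, 0.63]
ft_force: [0.9, 0.8, -0.8]
gripper_width: 1.006
```

```bash
python3 - <<'E'
from h import *
o=get_obs();print(o['tcp_pos'],o['tcp_rot'],o['joint_vel'].round(3),o['joint_pos'])
im,d,c=save('wrist','w_g1')
t=o['tcp_pos'];y=o['tcp_rot'][2]
print('cam in tool',(c['xyz']-t)@R.from_euler('z',y).as_matrix())
E
```

```text
[ 0.50723631 -0.37322288  0.01553623] [ 3.14022719e+00 -1.97434203e-04  6.29718741e-01] [ 0.002 -0.002 -0.002 -0.001 -0.001  0.   ] [-8.14127320e-01  4.29028972e-01  1.70780459e+00  2.72317637e-05
  1.00337962e+00  1.26935780e-01]
cam in tool [ 0.06843175 -0.00228343  0.16712918]
```

View pics/w_g1.png

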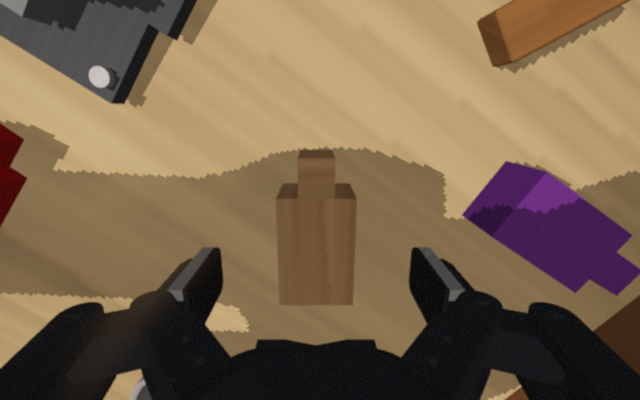

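The block at (316,230) is centred and aligned between the fingers, so I'll close on it.

>>> jog_arm([
  [-1, [0, 0, 0], [0, 0, 0]],
  [-1, [0, 0, 0], [0, 0, 0]],
  [-1, [0, 0, 0], [0, 0, 0]],
  [-1, [0, 0, 0], [0, 0, 0]],
  [-1, [0, 0, 0], [0, 0, 0]],
])

```text
t: 6.02
tcp_pos: [0.5068, -0.3726, 0.0147]
tcp_rot: [-3.141, -0.0, 0.63]
ft_force: [0.6, 0.7, 0.5]
gripper_width: 0.002
```

```bash
python3 - <<'E'
from h import *
o=get_obs();print(o['tcp_pos'],o['tcp_rot'],o['ft_force'],o['gripper_width'])
im,d,c=save('wrist','w_g2')
b=np.array([.0014,-.0017,0])
P=cloud(d,c)-b; Q=rays_at(.034,c)-b
sl=np.s_[120:245,255:385]; z=P[sl][...,2]
lab=(z>.029).ravel().astype(float); pts=Q[sl].reshape(-1,3)[:,:2]
# only rows above fingers
print(fit(pts,lab,outline(0),[.5035,-.3756,.63],.001))
E
```

```text
[ 0.50676187 -0.37264076  0.01465234] [-3.14148515e+00 -1.79514950e-06  6.29800243e-01] [0.64338069 0.73933829 0.51831675] 0.0017646313145330394
(array([ 0.50476789, -0.37511717,  0.62563905]), np.float64(0.01541039053218625))
```

View pics/w_g2.png

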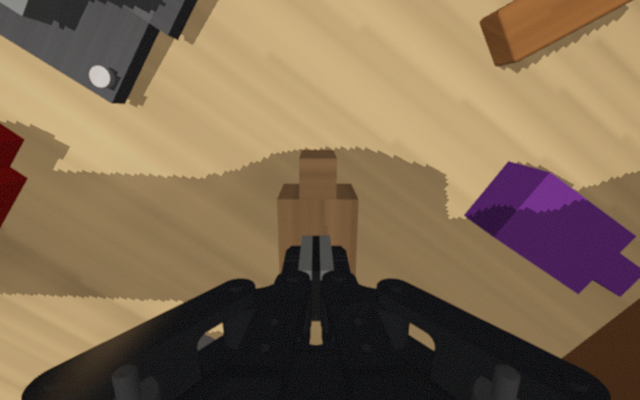

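```bash
python3 - <<'E'
from h import *
im,d,c=load('w_g2'); P=cloud(d,c)
for u,v in [(308,238),(325,238),(305,250),(328,250),(300,262),(308,270),(290,260),(290,225),(318,215),(316,330)]: print((u,v),P[v,u].round(4))
t=np.array([.5068,-.3726,.0147]);Q=(P-t)@R.from_euler('z',.63).as_matrix()
for v in range(232,275,5): print(v,[tuple((Q[v,u]*1000).round(0)) for u in (300,306,311,316,322,328)])
crop('w_g2',220,420,140,350,'c7',2.8)
E
```

```text
(308, 238) [ 0.5144 -0.3656  0.0452]
(325, 238) [ 0.5196 -0.3716  0.0468]
(305, 250) [ 0.5146 -0.3643  0.0602]
(328, 250) [ 0.5202 -0.3723  0.0599]
(300, 262) [ 0.5135 -0.3632  0.0706]
(308, 270) [ 0.5152 -0.3659  0.0765]
(290, 260) [ 0.5074 -0.3617  0.0609]
(290, 225) [ 0.5106 -0.3568  0.0337]
(318, 215) [ 0.5231 -0.3651  0.0334]
(316, 330) [ 4.467e-01 -4.196e-01  3.000e-04]
232 [(np.float64(9.0), np.float64(5.0), np.float64(20.0)), (np.float64(9.0), np.float64(2.0), np.float64(19.0)), (np.float64(9.0), np.float64(-0.0), np.float64(20.0)), (np.float64(9.0), np.float64(-3.0), np.float64(19.0)), (np.float64(9.0), np.float64(-6.0), np.float64(20.0)), (np.float64(8.0), np.float64(-9.0), np.float64(19.0))]
237 [(np.float64(6.0), np.float64(6.0), np.float64(19.0)), (np.float64(11.0), np.float64(2.0), np.float64(30.0)), (np.float64(10.0), np.float64(-0.0), np.float64(30.0)), (np.float64(10.0), np.float64(-3.0), np.float64(29.0)), (np.float64(11.0), np.float64(-5.0), np.float64(31.0)), (np.float64(10.0), np.float64(-8.0), np.float64(30.0))]
242 [(np.float64(4.0), np.float64(6.0), np.float64
[... 1621 characters left out ...]
.0), np.float64(55.0))]
267 [(np.float64(11.0), np.float64(3.0), np.float64(60.0)), (np.float64(10.0), np.float64(1.0), np.float64(59.0)), (np.float64(11.0), np.float64(-1.0), np.float64(60.0)), (np.float64(11.0), np.float64(-3.0), np.float64(61.0)), (np.float64(11.0), np.float64(-5.0), np.float64(60.0)), (np.float64(11.0), np.float64(-7.0), np.float64(60.0))]
272 [(np.float64(12.0), np.float64(3.0), np.float64(65.0)), (np.float64(10.0), np.float64(1.0), np.float64(62.0)), (np.float64(10.0), np.float64(-1.0), np.float64(62.0)), (np.float64(10.0), np.float64(-3.0), np.float64(62.0)), (np.float64(9.0), np.float64(-5.0), np.float64(61.0)), (np.float64(12.0), np.float64(-7.0), np.float64(65.0))]
```

View pics/c7.png

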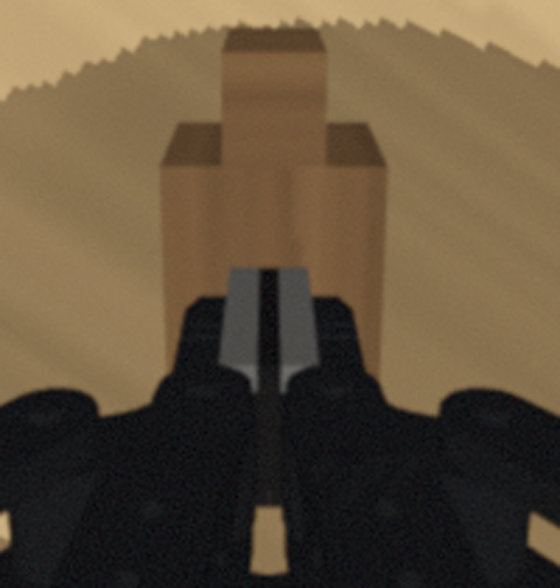

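The fingers have shut above the block. The depth image puts the tips about 25 mm above the reported TCP, so the z I commanded was too high. I'll open and go lower, checking as I go.

>>> jog_arm([
  [1, [0, 0, 0], [0, 0, 0]],
  [1, [0, 0, 0], [0, 0, 0]],
  [1, [0, 0, 0], [0, 0, 0]],
  [1, [0, 0, 0], [0, 0, 0]],
  [1, [0, 0, 0], [0, 0, 0]],
])

```text
t: 6.7
tcp_pos: [0.5068, -0.3727, 0.0147]
tcp_rot: [-3.142, 0.0, 0.63]
ft_force: [-0.7, -0.2, 1.2]
gripper_width: 0.998
```

>>> jog_arm([
  [1, [0, 0, -10], [0, 0, 0]],
  [1, [0, 0, -8], [0, 0, 0]],
  [1, [0, 0, -6], [0, 0, 0]],
  [1, [0, 0, 0], [0, 0, 0]],
])

```text
t: 7.2
tcp_pos: [0.5063, -0.3722, -0.0103]
tcp_rot: [-3.14, 0.0, 0.63]
ft_force: [-0.6, -0.5, -1.0]
gripper_width: 0.999
```

```bash
python3 - <<'E'
from h import *
o=get_obs();print(o['tcp_pos'],o['tcp_rot'],o['ft_force'],o['gripper_width'])
im,d,c=save('wrist','w_g3'); P=cloud(d,c)
t=o['tcp_pos'];Q=(P-t)@R.from_euler('z',.63).as_matrix()
for v in range(246,280,4): print(v,[(u,tuple((Q[v,u]*1000).round(0).astype(int))) for u in (205,210,214,218,412,416,420)])
crop('w_g3',160,480,140,320,'c8',2.4)
E
```

```text
[ 0.50629323 -0.37221191 -0.01028183] [-3.13994943e+00  2.10019586e-04  6.29731345e-01] [-0.55919732 -0.54902932 -0.97097384] 0.9993215215465473
246 [(205, (np.int64(-3), np.int64(58), np.int64(10))), (210, (np.int64(-3), np.int64(55), np.int64(10))), (214, (np.int64(-3), np.int64(53), np.int64(10))), (218, (np.int64(-3), np.int64(51), np.int64(10))), (412, (np.int64(-3), np.int64(-54), np.int64(10))), (416, (np.int64(-3), np.int64(-57), np.int64(10))), (420, (np.int64(-3), np.int64(-59), np.int64(10)))]
250 [(205, (np.int64(10), np.int64(45), np.int64(44))), (210, (np.int64(10), np.int64(43), np.int64(44))), (214, (np.int64(11), np.int64(41), np.int64(45))), (218, (np.int64(9), np.int64(40), np.int64(41))), (412, (np.int64(8), np.int64(-45), np.int64(39))), (416, (np.int64(11), np.int64(-45), np.int64(44))), (420, (np.int64(11), np.int64(-47), np.int64(44)))]
254 [(205, (np.int64(11), np.int64(43), np.int64(48))), (210, (np.int64(11), np.int64(41), np.int64(49))), (214, (np.int64(10), np.int64(40), np.int64(47))), (218, (np.int64(7), np.int64(41), np.int64(40))), (412, (np.int64(7),
[... 1591 characters left out ...]
(7), np.int64(40), np.int64(58))), (210, (np.int64(4), np.int64(40), np.int64(53))), (214, (np.int64(2), np.int64(40), np.int64(49))), (218, (np.int64(-2), np.int64(41), np.int64(42))), (412, (np.int64(-2), np.int64(-45), np.int64(41))), (416, (np.int64(1), np.int64(-45), np.int64(47))), (420, (np.int64(4), np.int64(-45), np.int64(53)))]
278 [(205, (np.int64(6), np.int64(40), np.int64(59))), (210, (np.int64(3), np.int64(40), np.int64(53))), (214, (np.int64(0), np.int64(40), np.int64(48))), (218, (np.int64(-2), np.int64(40), np.int64(45))), (412, (np.int64(-3), np.int64(-45), np.int64(43))), (416, (np.int64(-1), np.int64(-45), np.int64(47))), (420, (np.int64(2), np.int64(-45), np.int64(52)))]
```

View pics/c8.png

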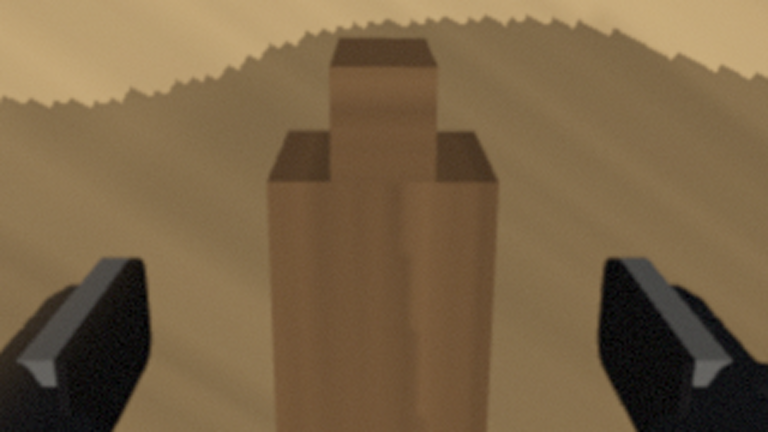

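Depth now shows the tips consistently 25 mm above the reported TCP, and the open tips at about 29 mm, beside the block. Closing now.

>>> jog_arm([
  [-1, [0, 0, 0], [0, 0, 0]],
  [-1, [0, 0, 0], [0, 0, 0]],
  [-1, [0, 0, 0], [0, 0, 0]],
  [-1, [0, 0, 0], [0, 0, 0]],
])

```text
t: 7.75
tcp_pos: [0.5072, -0.3731, -0.0086]
tcp_rot: [3.14, -0.0, 0.63]
ft_force: [0.5, -0.3, 2.6]
gripper_width: 0.458
```

```bash
python3 - <<'E'
from h import *
o=get_obs();print(o['tcp_pos'],o['tcp_rot'],o['ft_force'],o['gripper_width'])
im,d,c=save('wrist','w_g4'); P=cloud(d,c)
t=o['tcp_pos'];Q=(P-t)@R.from_euler('z',.63).as_matrix()
for v in range(210,270,5): print(v,[(u,tuple((Q[v,u]*1000).round(0).astype(int).tolist())) for u in (265,270,316,360,366)])
b=np.array([.0014,-.0017,0])
P=P-b; Q=rays_at(.034,c)-b
sl=np.s_[130:235,255:385]; z=P[sl][...,2]
lab=(z>.029).ravel().astype(float); pts=Q[sl].reshape(-1,3)[:,:2]
x,f=fit(pts,lab,outline(0),[.5035,-.3756,.63],.001); print(x,f)
q=R.from_euler('z',-o['tcp_rot'][2]).as_matrix()[:2,:2]@(x[:2]-o['tcp_pos'][:2]); print('block in tool',q,x[2]-o['tcp_rot'][2])
crop('w_g4',160,480,140,320,'c9',2.4)
E
```

```text
[ 0.50723978 -0.37312698 -0.00864146] [ 3.14025505e+00 -1.73222550e-04  6.29821965e-01] [ 0.52443968 -0.31006964  2.61078182] 0.45816051360769594
210 [(265, (17, 25, 8)), (270, (26, 18, 36)), (316, (28, -2, 43)), (360, (26, -22, 37)), (366, (17, -29, 8))]
215 [(265, (14, 25, 9)), (270, (26, 17, 43)), (316, (26, -2, 43)), (360, (26, -21, 42)), (366, (14, -29, 9))]
220 [(265, (12, 25, 9)), (270, (23, 17, 42)), (316, (24, -2, 43)), (360, (24, -21, 43)), (366, (11, -29, 8))]
225 [(265, (9, 25, 9)), (270, (22, 17, 43)), (316, (21, -2, 43)), (360, (22, -21, 44)), (366, (9, -29, 9))]
230 [(265, (5, 25, 8)), (270, (19, 17, 42)), (316, (19, -2, 42)), (360, (19, -21, 42)), (366, (5, -30, 8))]
235 [(265, (3, 25, 10)), (270, (17, 17, 43)), (316, (16, -2, 42)), (360, (17, -21, 42)), (366, (3, -29, 9))]
240 [(265, (11, 21, 35)), (270, (15, 17, 43)), (316, (15, -2, 43)), (360, (15, -21, 43)), (366, (11, -25, 34))]
245 [(265, (11, 20, 39)), (270, (12, 17, 42)), (316, (12, -2, 43)), (360, (12, -21, 43)), (366, (11, -24, 40))]
250 [(265, (11, 19, 44)), (270, (11, 17, 44)), (316, (10, -2, 43)), (360, (9, -22, 42)), (366, (10, -24, 44))]
255 [(265, (11, 18, 50)), (270, (9, 17, 45)), (316, (7, -2, 42)), (360, (7, -22, 42)), (366, (11, -23, 49))]
260 [(265, (11, 18, 54)), (270, (7, 17, 46)), (316, (5, -2, 43)), (360, (5, -22, 42)), (366, (11, -22, 53))]
265 [(265, (11, 17, 59)), (270, (5, 17, 47)), (316, (3, -2, 43)), (360, (3, -22, 43)), (366, (11, -22, 58))]
[ 0.50479891 -0.37487674  0.62859752] 0.019622568272006695
block in tool [-3.00315016e-03  2.36336386e-05] -0.0012244434616063282
```

View pics/c9.png

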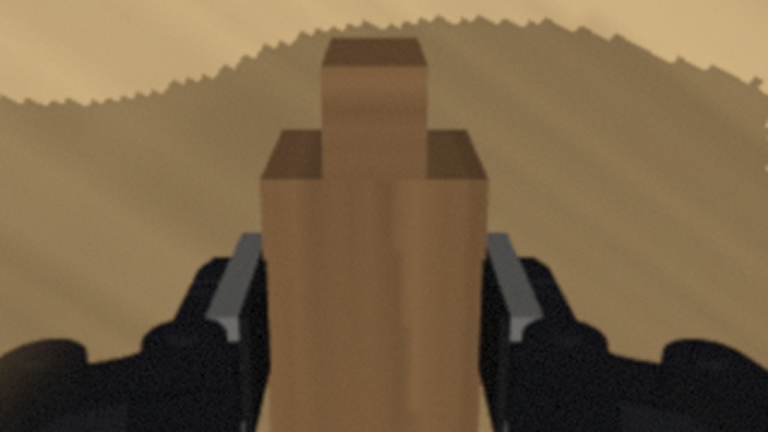

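The block is gripped: width 39 mm, lateral offset in the tool about 0. Lifting and carrying it to the nest.

>>> jog_arm([
  [-1, [0, 0, 20], [0, 0, 0]],
  [-1, [0, 0, 50], [0, 0, 0]],
  [-1, [-3, 20, 50], [0, 0, -0.02]],
  [-1, [-3, 50, 20], [0, 0, -0.026]],
  [-1, [-3, 56, 0], [0, 0, -0.026]],
])

```text
t: 8.43
tcp_pos: [0.499, -0.2469, 0.1345]
tcp_rot: [3.136, -0.002, 0.556]
ft_force: [0.9, 0.3, 0.4]
gripper_width: 0.459
```

>>> jog_arm([
  [-1, [-3, 56, 0], [0, 0, -0.026]],
  [-1, [-3, 56, 0], [0, 0, -0.026]],
  [-1, [-3, 56, 0], [0, 0, -0.026]],
  [-1, [-3, 56, 0], [0, 0, -0.026]],
  [-1, [-3, 56, 0], [0, 0, -0.026]],
])

```text
t: 9.05
tcp_pos: [0.4825, 0.0351, 0.1318]
tcp_rot: [3.141, -0.001, 0.427]
ft_force: [-0.6, 0.1, -0.3]
gripper_width: 0.456
```

>>> jog_arm([
  [-1, [-3, 56, 0], [0, 0, -0.026]],
  [-1, [-3, 56, 0], [0, 0, -0.026]],
  [-1, [-3, 56, 0], [0, 0, -0.026]],
  [-1, [0, 20, 0], [0, 0, -0.002]],
  [-1, [0, 0, 0], [0, 0, 0]],
])

```text
t: 9.68
tcp_pos: [0.4735, 0.2225, 0.1315]
tcp_rot: [3.141, -0.001, 0.351]
ft_force: [0.7, -0.2, -0.3]
gripper_width: 0.452
```

>>> jog_arm([
  [-1, [0, 0, 0], [0, 0, 0]],
  [-1, [0, 0, 0], [0, 0, 0]],
])

```text
t: 9.93
tcp_pos: [0.474, 0.2203, 0.1309]
tcp_rot: [3.141, -0.0, 0.346]
ft_force: [1.2, -1.0, -1.0]
gripper_width: 0.451
```

```bash
python3 - <<'E'
from h import *
o=get_obs();print(o['tcp_pos'],o['tcp_rot'],o['ft_force'],o['gripper_width'],o['joint_vel'].round(3))
im,d,c=save('wrist','w_n1'); P=cloud(d,c)
E
```

```text
[0.4739702  0.22031006 0.13089752] [ 3.14144725e+00 -1.10970633e-04  3.46235941e-01] [ 1.20641752 -0.9747684  -1.04750876] 0.45076774713804374 [-0.     0.003 -0.     0.001 -0.001  0.002]
```

View pics/w_n1.png

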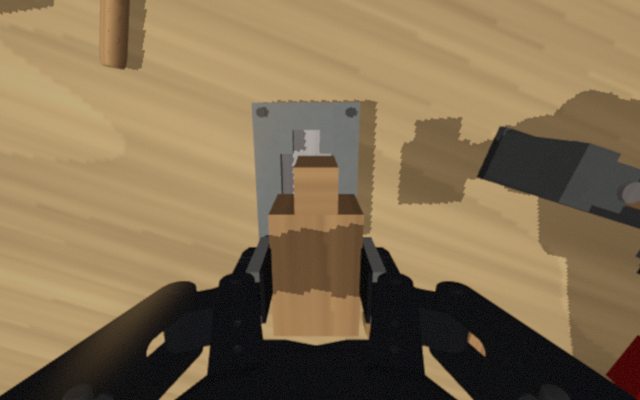

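>>> jog_arm([
  [-1, [0, 9, -10], [0, 0, 0]],
  [-1, [0, 0, -40], [0, 0, 0]],
  [-1, [0, 0, -35], [0, 0, 0]],
  [-1, [0, 0, -15], [0, 0, 0]],
  [-1, [0, 0, 0], [0, 0, 0]],
])

```text
t: 10.6
tcp_pos: [0.4731, 0.2302, 0.0297]
tcp_rot: [-3.141, 0.002, 0.348]
ft_force: [0.2, -0.3, 0.6]
gripper_width: 0.449
```

>>> jog_arm([
  [-1, [0, 0, 0], [0, 0, 0]],
])

```text
t: 10.72
tcp_pos: [0.475, 0.2307, 0.032]
tcp_rot: [3.141, -0.003, 0.348]
ft_force: [0.4, 0.4, -0.6]
gripper_width: 0.454
```

```bash
python3 - <<'E'
from h import *
o=get_obs();print(o['tcp_pos'],o['tcp_rot'],o['ft_force'],o['gripper_width'],o['joint_vel'].round(3))
im,d,c=save('wrist','w_n2'); P=cloud(d,c)
b=np.array([.0014,-.0017,0])
# overlay predicted pocket outline (z=.026) on image
x=[.4697,.2280,.347];cs,sn=np.cos(x[2]),np.sin(x[2]); W=outline(.0025)@np.array([[cs,sn],[-sn,cs]])+x[:2]
uv=proj(np.c_[W,np.full(8,.026)]+b,c)
s=3; u0,v0=200,50; o_=cv2.resize(im[v0:250,u0:440,::-1],None,fx=s,fy=s,interpolation=cv2.INTER_CUBIC)
cv2.polylines(o_,[((uv-[u0,v0]+.5)*s).astype(np.int32)],True,(0,0,255),1); cv2.imwrite('pics/c10.png',o_)
E
```

```text
[0.47504742 0.23067389 0.03203148] [ 3.14136027e+00 -2.54884182e-03  3.47731201e-01] [ 0.42417051  0.36497259 -0.58281676] 0.4542764911188015 [ 0.002 -0.011 -0.004 -0.    -0.002  0.   ]
```

View pics/c10.png

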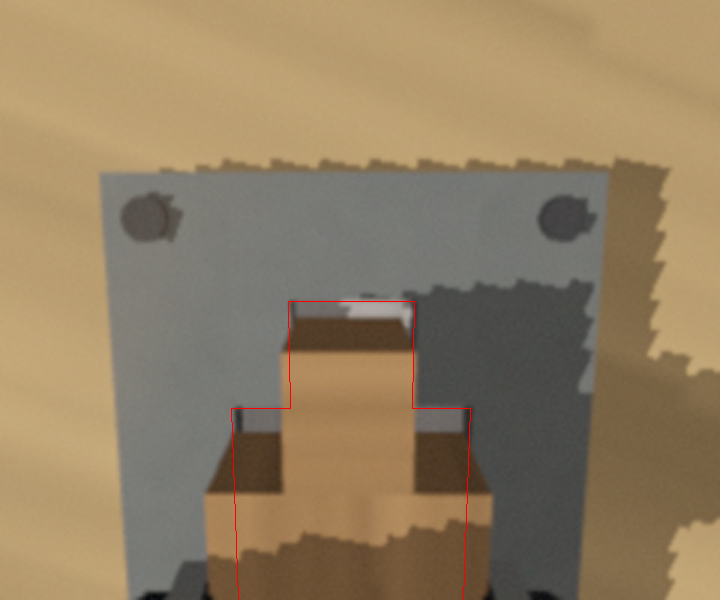

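>>> jog_arm([
  [-1, [0, -1, -6], [0, 0, 0]],
  [-1, [0, 0, -6], [0, 0, 0]],
  [-1, [0, 0, -4], [0, 0, 0]],
  [-1, [0, 0, 0], [0, 0, 0]],
])

```text
t: 11.28
tcp_pos: [0.4734, 0.2292, 0.0142]
tcp_rot: [-3.141, 0.001, 0.348]
ft_force: [0.3, -0.4, -0.2]
gripper_width: 0.452
```

```bash
python3 - <<'E'
from h import *
o=get_obs();print(o['tcp_pos'],o['tcp_rot'],o['ft_force'],o['gripper_width'],o['joint_vel'].round(3))
im,d,c=save('wrist','w_n3')
crop('w_n3',200,440,50,250,'c11',3)
E
```

```text
[0.47337782 0.2292109  0.01415976] [-3.14143138e+00  1.03104726e-03  3.47717375e-01] [ 0.29827056 -0.35990424 -0.19431459] 0.4521607814930038 [ 0.001 -0.006 -0.007  0.001  0.002 -0.   ]
```

View pics/c11.png

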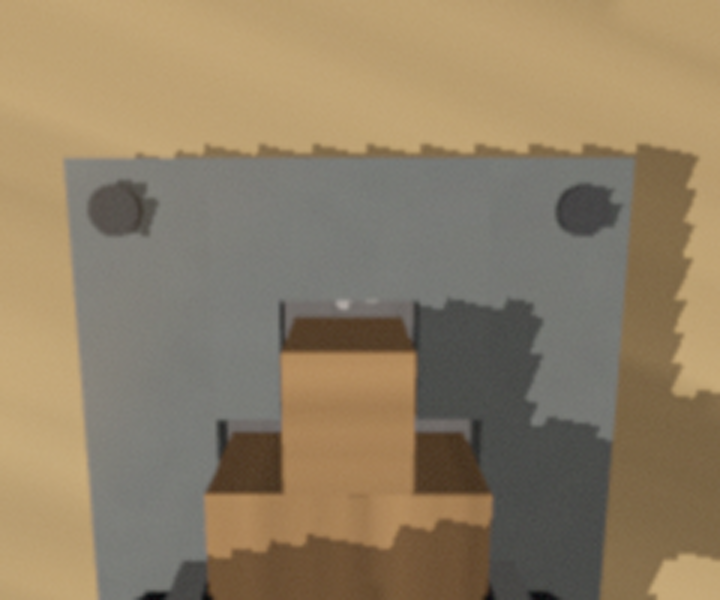

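Well centred with a gap on every side, and the block's underside is just entering the pocket. Going down the rest of the way.

>>> jog_arm([
  [-1, [0, 0, -5], [0, 0, 0]],
  [-1, [0, 0, -4], [0, 0, 0]],
  [-1, [0, 0, -1.5], [0, 0, 0]],
  [-1, [0, 0, 0], [0, 0, 0]],
])

```text
t: 11.82
tcp_pos: [0.4736, 0.2293, 0.004]
tcp_rot: [-3.142, 0.0, 0.348]
ft_force: [-0.3, 0.4, -1.0]
gripper_width: 0.449
```

>>> jog_arm([
  [-1, [0, 0, -1], [0, 0, 0]],
  [-1, [0, 0, 0], [0, 0, 0]],
])

```text
t: 12.08
tcp_pos: [0.474, 0.2294, 0.0033]
tcp_rot: [3.142, -0.0, 0.348]
ft_force: [0.3, -0.3, -0.5]
gripper_width: 0.452
```

```bash
python3 - <<'E'
from h import *
o=get_obs();print(o['tcp_pos'],o['tcp_rot'],o['ft_force'],o['gripper_width'],o['joint_vel'].round(3))
im,d,c=save('wrist','w_n4'); P=cloud(d,c)
print('top z',np.median(P[200:240,300:330,2]), P[215:240,316,2].round(4))
crop('w_n4',200,440,50,250,'c12',3)
E
```

```text
[0.4739757  0.22935347 0.00332573] [ 3.14156271e+00 -3.89071949e-04  3.47825388e-01] [ 0.34340593 -0.29423126 -0.50787262] 0.4516349847141374 [-0.    -0.002 -0.002 -0.001  0.    -0.001]
top z 0.04594306468968862 [0.0458 0.0457 0.0462 0.0466 0.0465 0.0458 0.0453 0.0467 0.0456 0.0461
 0.0461 0.0467 0.0462 0.0462 0.0461 0.0456 0.0476 0.0466 0.046  0.046
 0.0461 0.0452 0.0473 0.0453 0.0469]
```

View pics/c12.png

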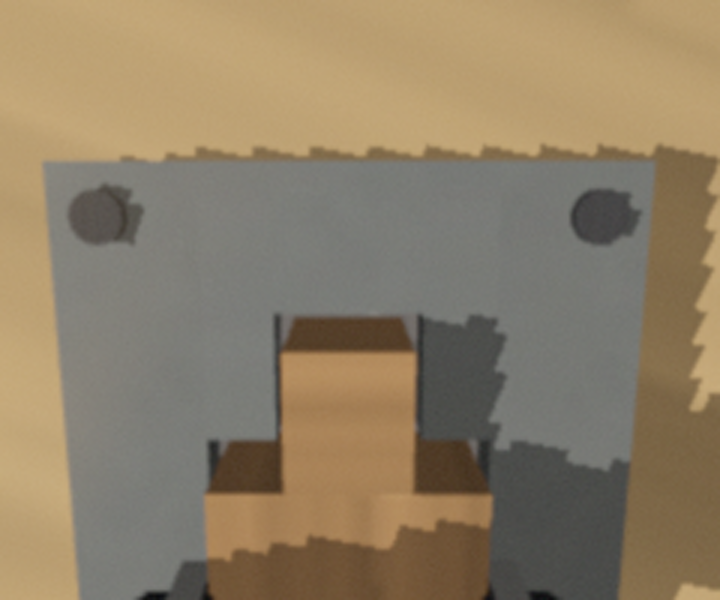

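Block top at 46.0 mm, which is 12 + 34, so it's seated. Releasing and lifting off.

>>> jog_arm([
  [1, [0, 0, 0], [0, 0, 0]],
  [1, [0, 0, 0], [0, 0, 0]],
  [1, [0, 0, 0], [0, 0, 0]],
  [1, [0, 0, 0], [0, 0, 0]],
])

```text
t: 12.62
tcp_pos: [0.4738, 0.2293, 0.0032]
tcp_rot: [-3.142, 0.0, 0.348]
ft_force: [0.5, -0.5, -0.5]
gripper_width: 1.0
```

>>> jog_arm([
  [1, [0, 0, 20], [0, 0, 0]],
  [1, [0, 0, 50], [0, 0, 0]],
  [1, [-10, -5, 50], [0, 0, 0]],
  [1, [-40, -15, 30], [0, 0, 0]],
  [1, [0, 0, 0], [0, 0, 0]],
])

```text
t: 13.25
tcp_pos: [0.424, 0.2094, 0.1561]
tcp_rot: [3.141, -0.006, 0.348]
ft_force: [0.8, 0.5, -0.5]
gripper_width: 0.997
```

>>> jog_arm([
  [1, [0, 0, 0], [0, 0, 0]],
])

```text
t: 13.38
tcp_pos: [0.4238, 0.2093, 0.1528]
tcp_rot: [-3.142, 0.0, 0.348]
ft_force: [-0.9, 0.8, 0.5]
gripper_width: 1.0
```

```bash
python3 - <<'E'
from h import *
o=get_obs();print(o['tcp_pos'],o['tcp_rot'],o['ft_force'],o['gripper_width'],o['joint_vel'].round(3))
im,d,c=save('wrist','w_n5'); b=np.array([.0014,-.0017,0])
P=cloud(d,c)-b; Q=rays_at(.046,c)-b
m=(abs(P[...,0]-.475)<.06)&(abs(P[...,1]-.228)<.05)
lab=(P[m][:,2]>.038).astype(float); print(fit(Q[m][:,:2],lab,outline(),[.4697,.228,.347],.001))
t=P[m&(P[...,2]>.04)&(P[...,2]<.052)]; A=np.c_[t[:,:2]-t[:,:2].mean(0),np.ones(len(t))]; print('plane',np.linalg.lstsq(A,t[:,2],rcond=None)[0])
ys,xs=np.where(m); print(xs.min(),xs.max(),ys.min(),ys.max())
crop('w_n5',240,400,40,240,'c13',3)
E
```

```text
[0.42377618 0.20929494 0.15279036] [-3.14157265e+00  9.06132009e-05  3.47675791e-01] [-0.94643059  0.81630393  0.47410117] 0.9998569425734967 [-0.     0.039 -0.004 -0.003  0.004 -0.   ]
(array([0.46980688, 0.22787385, 0.34540115]), np.float64(0.6426565944943765))
plane [-0.0016281   0.00223001  0.04596501]
0 639 0 399
```

View pics/c13.png

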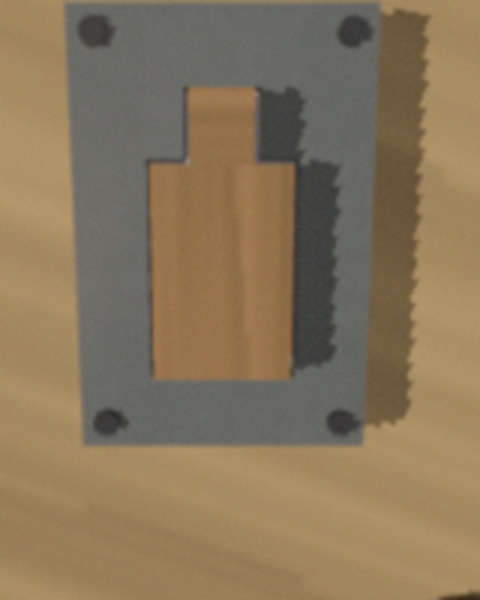

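The block sits flat and square at (469.8, 227.9). Next is the round-pin catch at about (534,-182), yaw 0.05.

>>> jog_arm([
  [1, [14, -49, 0], [0, 0, -0.037]],
  [1, [14, -49, 0], [0, 0, -0.037]],
  [1, [14, -49, 0], [0, 0, -0.037]],
  [1, [14, -49, 0], [0, 0, -0.037]],
  [1, [14, -49, 0], [0, 0, -0.037]],
])

```text
t: 14.05
tcp_pos: [0.494, -0.0373, 0.1515]
tcp_rot: [-3.14, 0.002, 0.161]
ft_force: [0.6, 0.0, 0.4]
gripper_width: 1.0
```

>>> jog_arm([
  [1, [14, -49, 0], [0, 0, -0.037]],
  [1, [14, -49, 0], [0, 0, -0.037]],
  [1, [12, -49, 0], [0, 0, -0.037]],
  [1, [0, 0, 0], [0, 0, 0]],
  [1, [0, 0, 0], [0, 0, 0]],
])

```text
t: 14.68
tcp_pos: [0.5333, -0.1822, 0.1514]
tcp_rot: [-3.139, 0.003, 0.052]
ft_force: [0.2, 1.1, 0.3]
gripper_width: 0.998
```

```bash
python3 - <<'E'
from h import *
o=get_obs();print(o['tcp_pos'],o['tcp_rot'],o['ft_force'],o['gripper_width'],o['joint_vel'].round(3))
im,d,c=save('wrist','w_r1'); b=np.array([.0014,-.0017,0]); P=cloud(d,c)-b
m=(P[...,2]>.079)&(P[...,2]<.09)
n,l,s,ce=cv2.connectedComponentsWithStats(m.astype(np.uint8))
for i in range(1,n):
    if s[i,4]>60:
        q=P[l==i]; r_=cv2.minAreaRect((q[:,:2]*1000).astype(np.float32)); print(ce[i].round(),s[i,4],q.mean(0).round(4),r_)
E
```

```text
[ 0.53332375 -0.18218335  0.15136381] [-3.13943698e+00  2.69637488e-03  5.17093035e-02] [0.19461313 1.10718536 0.25013574] 0.9981137025548724 [ 0.022 -0.026  0.017 -0.001  0.001 -0.   ]
[275. 105.] 570 [ 0.6025 -0.1498  0.0848] ((602.2871704101562, -149.58018493652344), (31.700870513916016, 8.164073944091797), 2.969031810760498)
[333. 105.] 549 [ 0.6048 -0.1912  0.0848] ((604.372314453125, -191.36224365234375), (31.57603645324707, 7.930434703826904), 3.4029958248138428)
[186. 150.] 170 [ 0.5667 -0.0843  0.0845] ((566.1624755859375, -81.908203125), (21.40362548828125, 10.740009307861328), 29.07415199279785)
[ 29. 152.] 248 [0.5596 0.0324 0.0844] ((559.2671508789062, 33.754966735839844), (14.174766540527344, 8.244830131530762), 11.599431991577148)
[284. 198.] 258 [ 0.5337 -0.1578  0.0844] ((533.0916748046875, -157.60748291015625), (13.349735260009766, 13.142215728759766), 78.39537048339844)
[328. 198.] 252 [ 0.5353 -0.1915  0.0844] ((534.6290893554688, -191.50112915039062), (13.068323135375977, 13.265424728393555), 78.89790344238281)
```

View pics/w_r1.png

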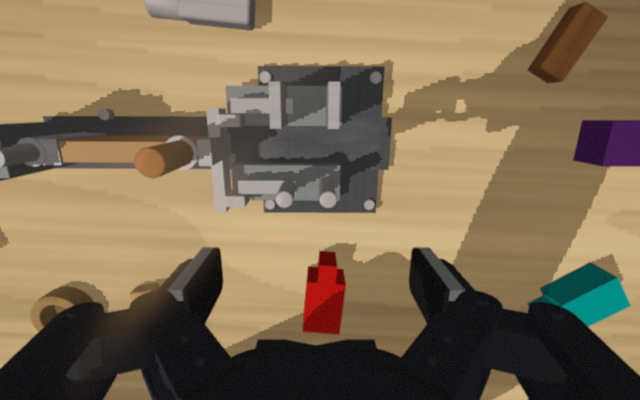

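>>> jog_arm([
  [1, [1, 0, -40], [0, 0, 0]],
  [1, [0, 0, -40], [0, 0, 0]],
  [1, [0, 0, -25], [0, 0, 0]],
  [1, [0, 0, 0], [0, 0, 0]],
  [1, [0, 0, 0], [0, 0, 0]],
])

```text
t: 15.35
tcp_pos: [0.5356, -0.1824, 0.0493]
tcp_rot: [3.141, -0.001, 0.053]
ft_force: [-0.8, 0.7, 1.1]
gripper_width: 1.001
```

```bash
python3 - <<'E'
from h import *
o=get_obs();print(o['tcp_pos'],o['tcp_rot'],o['ft_force'],o['gripper_width'],o['joint_vel'].round(3))
im,d,c=save('wrist','w_r2')
E
```

```text
[ 0.53559227 -0.18238219  0.04933948] [ 3.14068122e+00 -1.44064452e-03  5.29589214e-02] [-0.79942789  0.65452285  1.1291972 ] 1.0011683927619957 [-0.006 -0.013 -0.016  0.    -0.003  0.001]
```

View pics/w_r2.png

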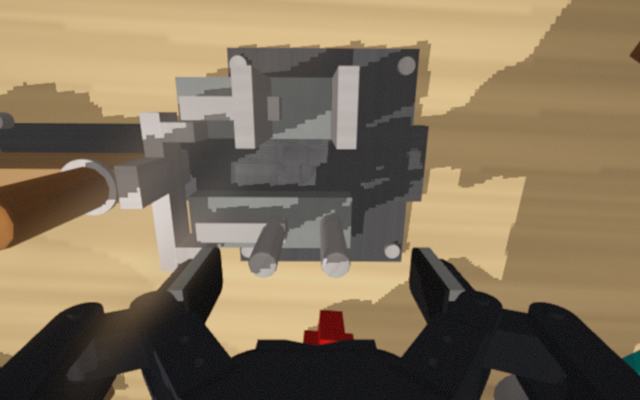

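The pins at (263,263) and (335,262) sit between the fingers with clearance. Going down, then squeezing.

>>> jog_arm([
  [1, [0, 0, -16], [0, 0, 0]],
  [1, [0, 0, -14], [0, 0, 0]],
  [1, [0, 0, 0], [0, 0, 0]],
])

```text
t: 15.78
tcp_pos: [0.5334, -0.1819, 0.0162]
tcp_rot: [-3.139, 0.003, 0.052]
ft_force: [-0.6, -0.9, 0.1]
gripper_width: 0.997
```

>>> jog_arm([
  [-1, [0, 0, 0], [0, 0, 0]],
  [-1, [0, 0, 0], [0, 0, 0]],
  [-1, [0, 0, 0], [0, 0, 0]],
  [-1, [0, 0, 0], [0, 0, 0]],
  [-1, [0, 0, 0], [0, 0, 0]],
])

```text
t: 16.4
tcp_pos: [0.5353, -0.1829, 0.02]
tcp_rot: [-3.141, -0.0, 0.052]
ft_force: [-3.0, 2.4, 9.3]
gripper_width: 0.355
```

>>> jog_arm([
  [-1, [0, 0, 0], [0, 0, 0]],
  [-1, [0, 0, 0], [0, 0, 0]],
  [-1, [0, 0, 0], [0, 0, 0]],
])

```text
t: 16.77
tcp_pos: [0.5354, -0.1829, 0.02]
tcp_rot: [-3.141, -0.001, 0.052]
ft_force: [-3.1, 2.6, 11.0]
gripper_width: 0.352
```

```bash
python3 - <<'E'
from h import *
o=get_obs();print(o['tcp_pos'],o['tcp_rot'],o['ft_force'],o['gripper_width'],o['joint_vel'].round(3))
im,d,c=save('wrist','w_r3')
E
```

```text
[ 0.53535101 -0.18289822  0.01997726] [-3.14137747e+00 -5.17782645e-04  5.17890387e-02] [-3.066422    2.61499364 10.98607968] 0.3516273207870721 [-0.001 -0.    -0.002 -0.     0.001  0.001]
```

View pics/w_r3.png

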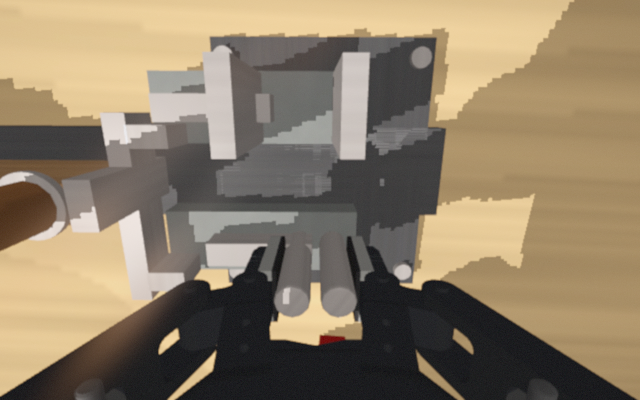

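>>> jog_arm([
  [1, [0, 0, 0], [0, 0, 0]],
  [1, [0, 0, 0], [0, 0, 0]],
  [1, [0, 0, 0], [0, 0, 0]],
  [1, [0, 0, 0], [0, 0, 0]],
  [1, [0, 0, 20], [0, 0, 0]],
])

```text
t: 17.45
tcp_pos: [0.5334, -0.1819, 0.0372]
tcp_rot: [-3.139, 0.003, 0.052]
ft_force: [-0.3, 1.0, 0.5]
gripper_width: 0.999
```

>>> jog_arm([
  [1, [0, 0, 50], [0, 0, 0]],
  [1, [0, 0, 20], [0, 0, 0]],
  [1, [0, 0, 0], [0, 0, 0]],
  [1, [0, 0, 0], [0, 0, 0]],
])

```text
t: 17.95
tcp_pos: [0.5338, -0.1821, 0.1067]
tcp_rot: [-3.14, 0.002, 0.052]
ft_force: [0.0, -0.4, -0.4]
gripper_width: 1.002
```

```bash
python3 - <<'E'
from h import *
o=get_obs();print(o['tcp_pos'],o['tcp_rot'],o['ft_force'],o['gripper_width'],o['joint_vel'].round(3))
im,d,c=save('wrist','w_r4'); b=np.array([.0014,-.0017,0]); P=cloud(d,c)-b
m=(P[...,2]>.079)&(P[...,2]<.09)&(P[...,0]>.5)
n,l,s,ce=cv2.connectedComponentsWithStats(m.astype(np.uint8))
for i in range(1,n):
    if s[i,4]>60:
        q=P[l==i]; r_=cv2.minAreaRect((q[:,:2]*1000).astype(np.float32)); print(ce[i].round(),s[i,4],q.mean(0).round(4),r_)
E
```

```text
[ 0.5337663  -0.18211096  0.10671745] [-3.14015901e+00  2.18601116e-03  5.18292962e-02] [ 0.03424122 -0.39568248 -0.3858971 ] 1.0015292673044776 [ 0.001  0.015  0.011  0.001  0.001 -0.   ]
[265. 104.] 882 [ 0.603  -0.1498  0.0847] ((602.5928955078125, -149.5482940673828), (31.584922790527344, 8.326050758361816), 2.7848103046417236)
[338. 105.] 821 [ 0.605  -0.1913  0.0848] ((604.7531127929688, -191.42886352539062), (31.632150650024414, 8.1156005859375), 2.707930564880371)
[157. 161.] 299 [ 0.5667 -0.0846  0.0845] ((565.5225830078125, -83.33768463134766), (19.539474487304688, 8.337801933288574), 14.23654842376709)
[302. 218.] 374 [ 0.5347 -0.1738  0.0844] ((533.7694702148438, -173.72811889648438), (13.383920669555664, 13.47856330871582), 80.1993179321289)
[330. 218.] 377 [ 0.5355 -0.1915  0.0843] ((534.7977905273438, -191.4578399658203), (13.221860885620117, 13.478577613830566), 50.741920471191406)
```

View pics/w_r4.png

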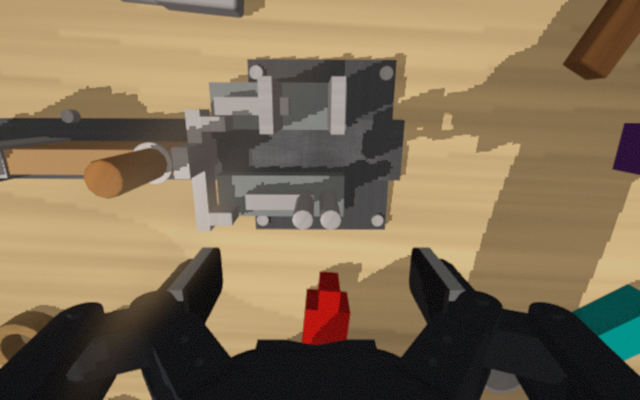

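The round catch is fully back: pin spacing is 18 mm, so 32 mm over the outer faces. Now the flat plates.

>>> jog_arm([
  [1, [35, 1, 0], [0, 0, 0]],
  [1, [35, 1, -10], [0, 0, 0]],
  [1, [0, 0, -40], [0, 0, 0]],
  [1, [0, 0, 0], [0, 0, 0]],
  [1, [0, 0, 0], [0, 0, 0]],
])

```text
t: 18.62
tcp_pos: [0.6044, -0.1806, 0.0581]
tcp_rot: [-3.141, 0.001, 0.052]
ft_force: [0.4, 0.2, 0.0]
gripper_width: 1.002
```

```bash
python3 - <<'E'
from h import *
o=get_obs();print(o['tcp_pos'],o['tcp_rot'],o['ft_force'],o['gripper_width'],o['joint_vel'].round(3))
im,d,c=save('wrist','w_f1')
E
```

```text
[ 0.60440956 -0.18060357  0.05807303] [-3.14108783e+00  8.51556592e-04  5.16146707e-02] [0.44643436 0.15078195 0.03245374] 1.001865039240991 [-0.002 -0.029 -0.021 -0.    -0.003 -0.001]
```

View pics/w_f1.png

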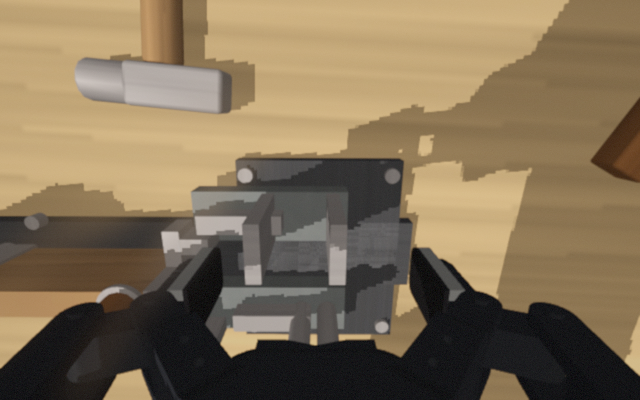

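>>> jog_arm([
  [1, [0, 1, -20], [0, 0, 0]],
  [1, [0, 0, -18], [0, 0, 0]],
  [1, [0, 0, 0], [0, 0, 0]],
])

```text
t: 19.05
tcp_pos: [0.6028, -0.1788, 0.0175]
tcp_rot: [-3.139, 0.004, 0.052]
ft_force: [0.2, 0.6, -0.0]
gripper_width: 0.997
```

>>> jog_arm([
  [-1, [0, 0, 0], [0, 0, 0]],
  [-1, [0, 0, 0], [0, 0, 0]],
  [-1, [0, 0, 0], [0, 0, 0]],
  [-1, [0, 0, 0], [0, 0, 0]],
  [-1, [0, 0, 0], [0, 0, 0]],
])

```text
t: 19.68
tcp_pos: [0.6055, -0.1796, 0.0215]
tcp_rot: [-3.141, -0.001, 0.05]
ft_force: [-0.1, 1.6, 6.2]
gripper_width: 0.352
```

>>> jog_arm([
  [-1, [0, 0, 0], [0, 0, 0]],
  [-1, [0, 0, 0], [0, 0, 0]],
  [-1, [0, 0, 0], [0, 0, 0]],
])

```text
t: 20.05
tcp_pos: [0.6055, -0.1797, 0.0214]
tcp_rot: [-3.141, -0.001, 0.05]
ft_force: [-1.1, 2.3, 6.0]
gripper_width: 0.355
```

>>> jog_arm([
  [1, [0, 0, 0], [0, 0, 0]],
  [1, [0, 0, 0], [0, 0, 0]],
  [1, [0, 0, 0], [0, 0, 0]],
  [1, [0, 0, 0], [0, 0, 0]],
  [1, [0, 0, 20], [0, 0, 0]],
])

```text
t: 20.68
tcp_pos: [0.6033, -0.1791, 0.0391]
tcp_rot: [-3.14, 0.004, 0.052]
ft_force: [0.7, 0.1, -0.5]
gripper_width: 1.0
```

>>> jog_arm([
  [1, [0, 0, 60], [0, 0, 0]],
  [1, [0, 0, 60], [0, 0, 0]],
  [1, [-30, 0, 0], [0, 0, 0]],
  [1, [0, 0, 0], [0, 0, 0]],
  [1, [0, 0, 0], [0, 0, 0]],
])

```text
t: 21.3
tcp_pos: [0.575, -0.1797, 0.1607]
tcp_rot: [3.141, -0.001, 0.052]
ft_force: [-0.3, -0.2, 0.1]
gripper_width: 0.999
```

```bash
python3 - <<'E'
from h import *
o=get_obs();print(o['t'],o['tcp_pos'],o['tcp_rot'],o['ft_force'],o['gripper_width'],o['joint_vel'].round(3))
im,d,c=save('wrist','w_f2'); b=np.array([.0014,-.0017,0]); P=cloud(d,c)-b
m=(P[...,2]>.079)&(P[...,2]<.09)&(P[...,0]>.5)
n,l,s,ce=cv2.connectedComponentsWithStats(m.astype(np.uint8))
for i in range(1,n):
    if s[i,4]>60:
        q=P[l==i]; r_=cv2.minAreaRect((q[:,:2]*1000).astype(np.float32)); print(ce[i].round(),s[i,4],q.mean(0).round(4),r_)
m=(P[...,2]>.121)&(P[...,2]<.129)&(P[...,0]>.52)&(P[...,0]<.6)&(abs(P[...,1]+.077)<.03); q=P[m]; print('post',len(q),cv2.minEnclosingCircle((q[:,:2]*1000).astype(np.float32)))
E
```

```text
21.3 [ 0.57499327 -0.17968967  0.16066013] [ 3.14136898e+00 -5.68873605e-04  5.17180215e-02] [-0.33370305 -0.22306141  0.11807598] 0.9994732773912248 [ 0.001  0.023 -0.006 -0.001 -0.    -0.   ]
[301. 161.] 409 [ 0.6038 -0.1674  0.085 ] ((603.5651245117188, -167.375732421875), (31.601959228515625, 7.17650842666626), 2.3901312351226807)
[332. 161.] 438 [ 0.6046 -0.1912  0.0849] ((604.681396484375, -191.05296325683594), (31.711519241333008, 8.0012788772583), 4.050503253936768)
[ 16. 182.] 177 [0.5751 0.0582 0.0842] ((576.7523803710938, 63.136512756347656), (20.606630325317383, 8.098040580749512), 68.78816986083984)
[195. 199.] 150 [ 0.5689 -0.083   0.0843] ((566.76171875, -81.70025634765625), (21.129247665405273, 10.728638648986816), 32.778324127197266)
[ 51. 201.] 195 [0.5606 0.0326 0.0846] ((560.38623046875, 33.76390838623047), (13.914226531982422, 7.411558151245117), 24.854267120361328)
[306. 243.] 222 [ 0.5348 -0.1737  0.0843] ((534.0811157226562, -173.77415466308594), (13.089094161987305, 13.10218334197998), 51.0085563659668)
[327. 243.] 223 [ 0.5357 -0.1915  0.0843] ((534.92236328125, -191.56051635742188), (12.947197914123535, 13.25037956237793), 23.089351654052734)
post 653 ((563.9588012695312, -77.57463836669922), 10.192307472229004)
```

View pics/w_f2.png

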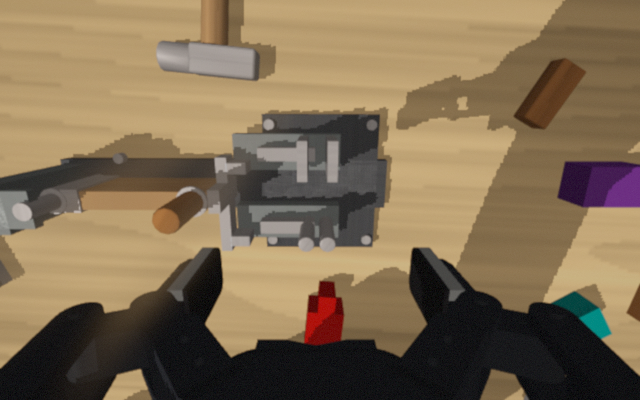

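Both catches are fully back; the plates are about 32 mm over the outer faces. Next I'll rotate the tool so the jaws run tangentially and grip the post at (564,-77).

>>> jog_arm([
  [1, [-1, 11, 0], [0, 0, 0.174]],
  [1, [-1, 11, 0], [0, 0, 0.174]],
  [1, [-1, 11, 0], [0, 0, 0.174]],
  [1, [-1, 11, 0], [0, 0, 0.174]],
  [1, [-1, 11, 0], [0, 0, 0.174]],
])

```text
t: 21.98
tcp_pos: [0.5701, -0.1242, 0.1597]
tcp_rot: [-3.141, 0.0, 0.928]
ft_force: [0.2, -0.4, 0.1]
gripper_width: 0.999
```

>>> jog_arm([
  [1, [-1, 11, 0], [0, 0, 0.174]],
  [1, [-1, 11, 0], [0, 0, 0.174]],
  [1, [-2, 12, 0], [0, 0, 0.174]],
  [1, [-2, 13, 0], [0, 0, 0.174]],
  [1, [0, 0, 0], [0, 0, 0]],
])

```text
t: 22.6
tcp_pos: [0.5639, -0.077, 0.1597]
tcp_rot: [-3.141, -0.0, 1.617]
ft_force: [-0.4, 0.6, -0.2]
gripper_width: 1.0
```

>>> jog_arm([
  [1, [0, 0, 0], [0, 0, 0]],
  [1, [0, 0, 0], [0, 0, 0]],
])

```text
t: 22.85
tcp_pos: [0.5639, -0.0781, 0.1601]
tcp_rot: [-3.141, 0.0, 1.616]
ft_force: [-0.0, 0.1, 0.6]
gripper_width: 1.003
```

```bash
python3 - <<'E'
from h import *
o=get_obs();print(o['t'],o['tcp_pos'],o['tcp_rot'],o['ft_force'],o['gripper_width'],o['joint_vel'].round(3),o['joint_pos'].round(2))
im,d,c=save('wrist','w_p1'); b=np.array([.0014,-.0017,0]); P=cloud(d,c)-b
m=(P[...,2]>.121)&(P[...,2]<.129)&(P[...,0]>.52)&(P[...,0]<.6)&(abs(P[...,1]+.077)<.03); q=P[m]; print('post',len(q),cv2.minEnclosingCircle((q[:,:2]*1000).astype(np.float32)))
E
```

```text
22.85 [ 0.56393579 -0.07813605  0.16010855] [-3.14144268e+00  1.01057888e-05  1.61597938e+00] [-0.02982676  0.09438737  0.60596952] 1.0025108810132137 [-0.001 -0.004  0.003 -0.001  0.001 -0.007] [-0.34  0.1   1.81 -0.    1.23 -0.38]
post 637 ((563.8987426757812, -77.11256408691406), 9.96417236328125)
```

View pics/w_p1.png

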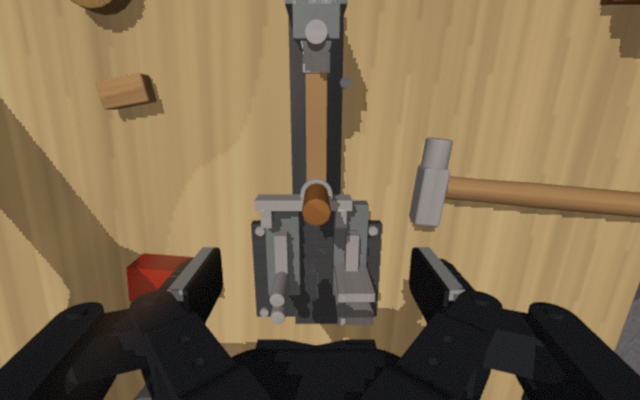

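>>> jog_arm([
  [1, [0, 1, -40], [0, 0, 0]],
  [1, [0, 0, -35], [0, 0, 0]],
  [1, [0, 0, -22], [0, 0, 0]],
  [1, [0, 0, 0], [0, 0, 0]],
])

```text
t: 23.4
tcp_pos: [0.5622, -0.0764, 0.0612]
tcp_rot: [-3.137, -0.002, 1.617]
ft_force: [0.3, -0.1, 0.6]
gripper_width: 1.002
```

>>> jog_arm([
  [-1, [0, 0, 0], [0, 0, 0]],
  [-1, [0, 0, 0], [0, 0, 0]],
  [-1, [0, 0, 0], [0, 0, 0]],
  [-1, [0, 0, 0], [0, 0, 0]],
  [-1, [0, 0, 0], [0, 0, 0]],
])

```text
t: 24.02
tcp_pos: [0.5643, -0.0769, 0.064]
tcp_rot: [3.14, 0.0, 1.618]
ft_force: [-2.3, 0.6, 4.0]
gripper_width: 0.219
```

```bash
python3 - <<'E'
from h import *
o=get_obs();print(o['t'],o['tcp_pos'],o['tcp_rot'],o['ft_force'],o['gripper_width'])
im,d,c=save('wrist','w_p2')
E
```

```text
24.025 [ 0.56432078 -0.07685859  0.06404959] [3.14048968e+00 4.78285358e-04 1.61784889e+00] [-2.32028937  0.58709995  3.96428112] 0.21919609449287977
```

View pics/w_p2.png

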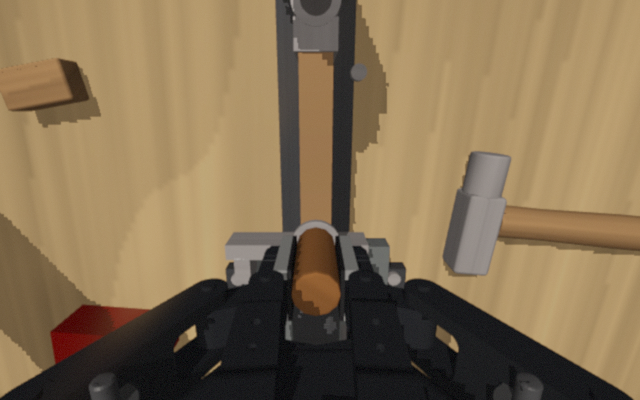

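The post is gripped (about 19 mm opening). Working out the arc steps.

```bash
python3 - <<'E'
import numpy as np
H=np.array([557.8,37.6]); s=np.arange(0,1.45,.1); p=-np.pi/2+.052+s
P=H+115*np.c_[np.cos(p),np.sin(p)]; acc=P[0].copy()
for i in range(1,len(s)):
    d=np.round((P[i]-acc)*2)/2; acc+=d; print(round(s[i],2),d,P[i].round(1))
E
```

```text
0.1 [11.5  1. ] [575.2 -76.1]
0.2 [11.   2.5] [586.5 -73.8]
0.3 [11.   3.5] [597.4 -70.3]
0.4 [11.   4.5] [608.  -65.9]
0.5 [10.   5.5] [618.1 -60.3]
0.6 [9.5 6.5] [627.6 -53.8]
0.7 [8.5 7.5] [636.4 -46.4]
0.8 [8. 8.] [644.3 -38.1]
0.9 [7. 9.] [651.5 -29.1]
1.0 [ 6.5 10. ] [657.7 -19.4]
1.1 [ 5. 10.] [662.9  -9.2]
1.2 [ 4. 11.] [667.    1.6]
1.3 [ 3.5 11. ] [670.1  12.6]
1.4 [ 1.5 11. ] [672.  24.]
```

>>> jog_arm([
  [-1, [11.5, 1, 0], [0, 0, 0.1]],
  [-1, [11, 2.5, 0], [0, 0, 0.1]],
  [-1, [11, 3.5, 0], [0, 0, 0.1]],
  [-1, [0, 0, 0], [0, 0, 0]],
])

```text
t: 24.58
tcp_pos: [0.5983, -0.07, 0.064]
tcp_rot: [3.141, 0.001, 1.918]
ft_force: [-1.5, -1.0, 6.8]
gripper_width: 0.214
```

```bash
python3 - <<'E'
from h import *
o=get_obs();print(o['t'],o['tcp_pos'],o['tcp_rot'],o['ft_force'],o['gripper_width'])
im,d,c=save('wrist','w_p3')
E
```

```text
24.575 [ 0.59825301 -0.07002157  0.06402337] [3.14072696e+00 1.38013235e-03 1.91781501e+00] [-1.4928116  -0.99354794  6.82443282] 0.21362224057489507
```

View pics/w_p3.png

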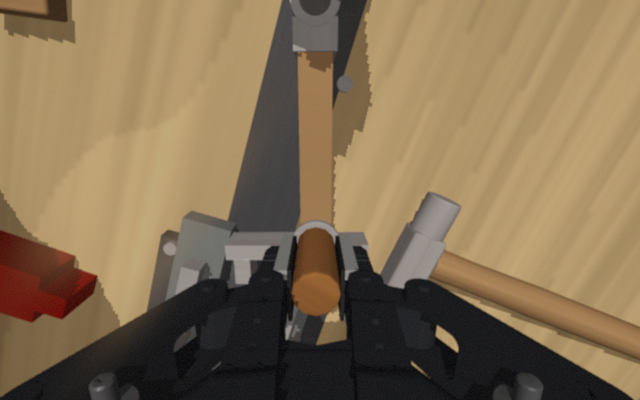

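```bash
python3 - <<'E'
from h import *
im,d,c=load('w_p1'); b=np.array([.0014,-.0017,0]); P=cloud(d,c)-b
m=np.zeros(d.shape,bool); m[125:240,405:640]=True; m&=(P[...,2]>.006)
q=P[m]; r_=np.hypot(q[:,0]-.5578,q[:,1]-.0376); i=np.argsort(r_)[:5]; print(r_[i],q[i])
m=np.zeros(d.shape,bool); m[190:215,250:390]=True; m&=(P[...,2]>.03)&(P[...,2]<.055); q=P[m]; r_=np.hypot(q[:,0]-.5578,q[:,1]-.0376); print('bar',np.sort(r_)[-5:], q[np.argmax(r_)])
E
```

```text
[0.0477119 0.0477119 0.0477119 0.0477119 0.0477119] [[ 0.56086175 -0.01001356  0.327219  ]
 [ 0.56086175 -0.01001356  0.327219  ]
 [ 0.56086175 -0.01001356  0.327219  ]
 [ 0.56086175 -0.01001356  0.327219  ]
 [ 0.56086175 -0.01001356  0.327219  ]]
bar [0.15005548 0.15037924 0.15066232 0.15096945 0.15233526] [ 0.52331241 -0.11078004  0.03448399]
```

```bash
python3 - <<'E'
from h import *
im,d,c=load('w_p1'); b=np.array([.0014,-.0017,0]); P=cloud(d,c)-b
m=np.zeros(d.shape,bool); m[125:240,405:640]=True; m&=(P[...,2]>.006)&(P[...,2]<.1)&(d>.05)
q=P[m]; r_=np.hypot(q[:,0]-.5578,q[:,1]-.0376); i=np.argsort(r_)[:3]; print(r_[i],q[i],np.percentile(q[:,2],99))
E
```

```text
[0.1330035  0.13324336 0.13335995] [[ 0.67092163 -0.03235304  0.0142172 ]
 [ 0.67130435 -0.03218935  0.01589845]
 [ 0.67091604 -0.03303737  0.01737374]] 0.026940356321862834
```

>>> jog_arm([
  [-1, [11, 4.5, 0], [0, 0, 0.1]],
  [-1, [10, 5.5, 0], [0, 0, 0.1]],
  [-1, [9.5, 6.5, 0], [0, 0, 0.1]],
  [-1, [0, 0, 0], [0, 0, 0]],
])

```text
t: 25.12
tcp_pos: [0.6284, -0.0535, 0.064]
tcp_rot: [3.141, 0.001, 2.217]
ft_force: [-2.0, -1.1, 6.1]
gripper_width: 0.218
```

```bash
python3 - <<'E'
from h import *
o=get_obs();print(o['t'],o['tcp_pos'],o['tcp_rot'],o['ft_force'],o['gripper_width'])
im,d,c=save('wrist','w_p4')
im,d,c=save('top','t4'); crop('top0',280,420,80,250,'c14',3); crop('t4',280,420,80,250,'c15',3)
a=np.hstack([cv2.imread('pics/c14.png')[:,:400],cv2.imread('pics/c15.png')[:,:400]]); cv2.imwrite('pics/c16.png',a)
E
```

```text
25.125 [ 0.62842538 -0.05349726  0.06402845] [3.14146046e+00 1.45771975e-03 2.21720520e+00] [-2.04571059 -1.1108305   6.11954133] 0.21840717368971654
```

View pics/w_p4.png

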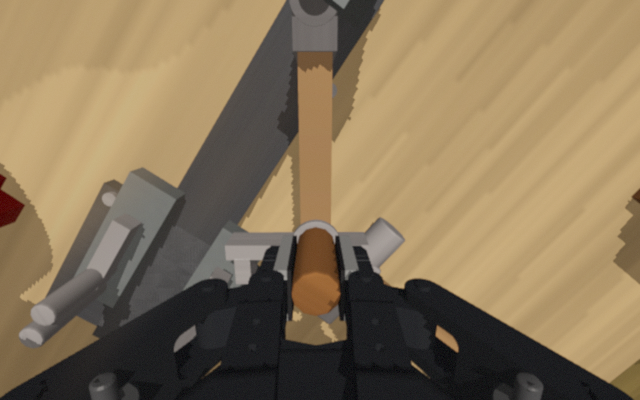

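View pics/c16.png

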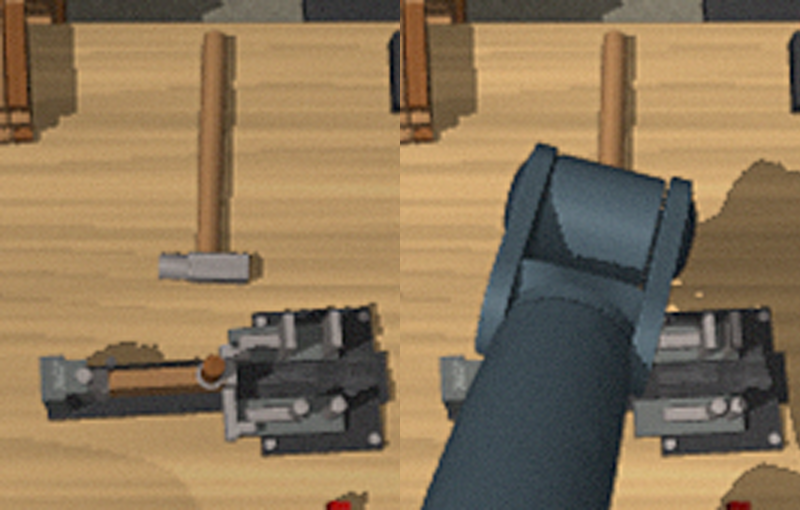

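The crossbar passes above the hammer, whose handle end is still at (612,33) in the crop. Continuing.

>>> jog_arm([
  [-1, [8.5, 7.5, 0], [0, 0, 0.1]],
  [-1, [8, 8, 0], [0, 0, 0.1]],
  [-1, [0, 0, 0], [0, 0, 0]],
])

```text
t: 25.6
tcp_pos: [0.6449, -0.0381, 0.064]
tcp_rot: [3.141, 0.002, 2.416]
ft_force: [0.1, -0.4, 6.0]
gripper_width: 0.22
```

```bash
python3 - <<'E'
from h import *
o=get_obs();print(o['t'],o['tcp_pos'],o['tcp_rot'],o['ft_force'],o['gripper_width'])
im,d,c=save('wrist','w_p5'); b=np.array([.0014,-.0017,0])
for n in('w_p4','w_p5'):
    im,d,c=load(n); P=cloud(d,c)-b
    m=np.zeros(d.shape,bool); m[150:330,340:460]=True; m&=(P[...,2]>.008)&(P[...,2]<.03)&(P[...,0]>.65)
    q=P[m]; print(n,len(q),q.min(0) if len(q) else '',q.max(0) if len(q) else '')
im,d,c=save('top','t5'); i0=load('top0')[0]
print(abs(im[85:110,335:365].astype(int)-i0[85:110,335:365]).mean())
E
```

```text
25.6 [ 0.64492946 -0.03811587  0.06403439] [3.14140114e+00 1.77873733e-03 2.41638259e+00] [ 0.09031416 -0.40224016  5.95294381] 0.21996987563987114
w_p4 1286 [ 0.65059051 -0.07503471  0.00804408] [ 0.76900035 -0.03179463  0.02979108]
w_p5 127 [ 0.66558408 -0.08808904  0.0082676 ] [ 0.73201319 -0.02246426  0.02996128]
13.886222222222223
```

View pics/w_p5.png

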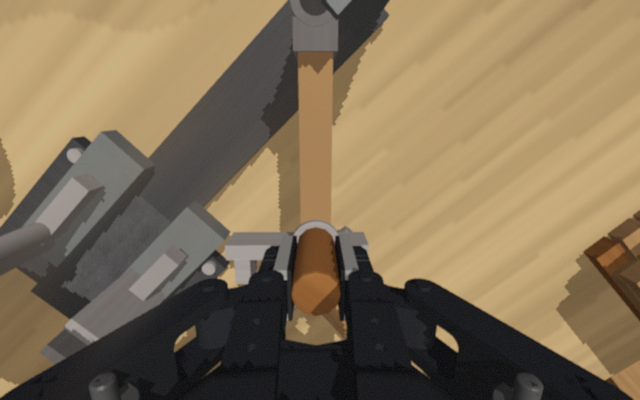

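```bash
python3 - <<'E'
from h import *
crop('t5',280,420,80,250,'c17',4)
_,_,c=load('w_p5'); print(proj(np.array([[.671,-.033,.016],[.674,-.12,.026],[.69,-.033,.016],[.9,-.08,.015]])+[.0014,-.0017,0],c))
im,d,c=save('scene','s5'); crop('s5',200,400,170,340,'c18',4)
E
```

```text
[[344.88357069 229.18033679]
 [260.11699128 308.72571923]
 [361.37527664 247.07211993]
 [467.77638936 437.27218635]]
```

View pics/c17.png

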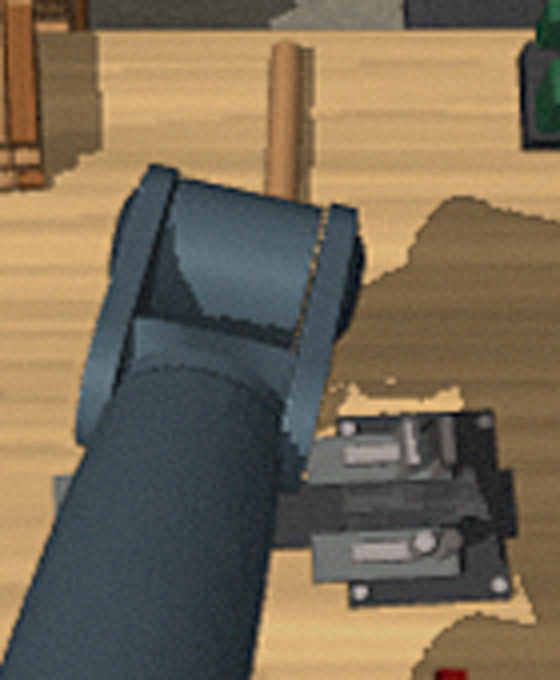

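View pics/c18.png

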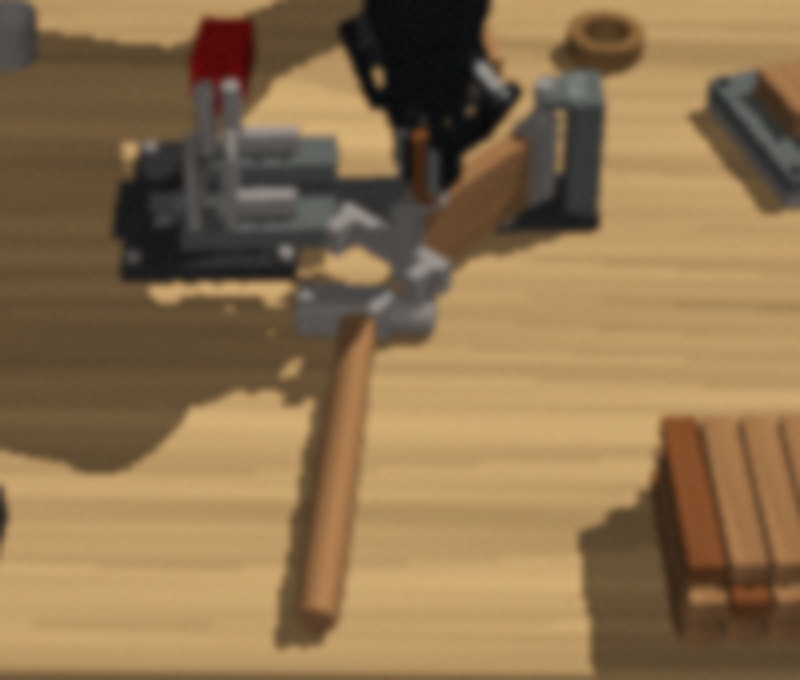

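```bash
python3 - <<'E'
from h import *
a=cv2.cvtColor(load('scene0')[0],cv2.COLOR_RGB2GRAY); b_=cv2.cvtColor(load('s5')[0],cv2.COLOR_RGB2GRAY)
T=a[265:330,265:305]; S=b_[250:345,245:325]; r_=cv2.matchTemplate(S,T,cv2.TM_CCOEFF_NORMED); print(cv2.minMaxLoc(r_)[1:4:2], 'expect (20,15)')
i=np.hstack([load('scene0')[0][220:330,240:330],load('s5')[0][220:330,240:330]])[:,:,::-1]; cv2.imwrite('pics/c19.png',cv2.resize(i,None,fx=4,fy=4))
E
```

```text
(0.943432629108429, (20, 16)) expect (20,15)
```

View pics/c19.png

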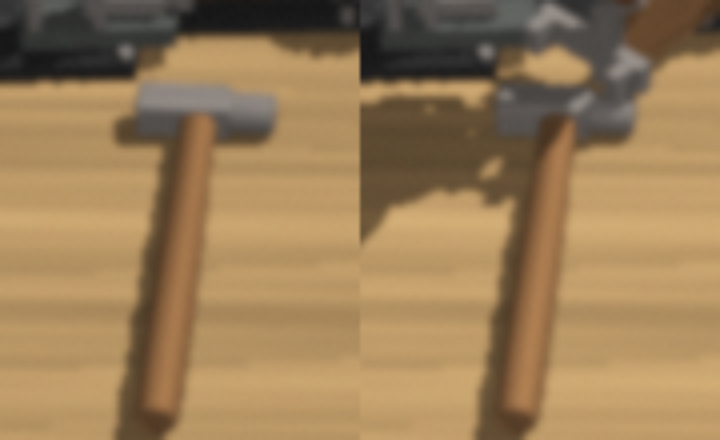

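The hammer has moved at most about 1 px, roughly 2 mm. Continuing.

>>> jog_arm([
  [-1, [7, 9, 0], [0, 0, 0.1]],
  [-1, [6.5, 10, 0], [0, 0, 0.1]],
  [-1, [5, 10, 0], [0, 0, 0.1]],
  [-1, [0, 0, 0], [0, 0, 0]],
])

```text
t: 26.25
tcp_pos: [0.6636, -0.0093, 0.0641]
tcp_rot: [-3.141, 0.003, 2.716]
ft_force: [0.2, -3.0, 4.7]
gripper_width: 0.218
```

```bash
python3 - <<'E'
from h import *
o=get_obs();print(o['t'],o['tcp_pos'],o['tcp_rot'],o['ft_force'],o['gripper_width'])
save('scene','s6')
a=cv2.cvtColor(load('scene0')[0],cv2.COLOR_RGB2GRAY); b_=cv2.cvtColor(load('s6')[0],cv2.COLOR_RGB2GRAY)
T=a[265:330,265:305]; S=b_[250:345,245:325]; r_=cv2.matchTemplate(S,T,cv2.TM_CCOEFF_NORMED); print(cv2.minMaxLoc(r_)[1:4:2], 'expect (20,15)')
crop('s6',200,400,170,340,'c20',4)
E
```

```text
26.25 [ 0.66357425 -0.00929005  0.06405678] [-3.14120054e+00  2.50456948e-03  2.71573417e+00] [ 0.15717287 -3.03983222  4.74939809] 0.21774152860849838
(0.8538581728935242, (19, 18)) expect (20,15)
```

View pics/c20.png

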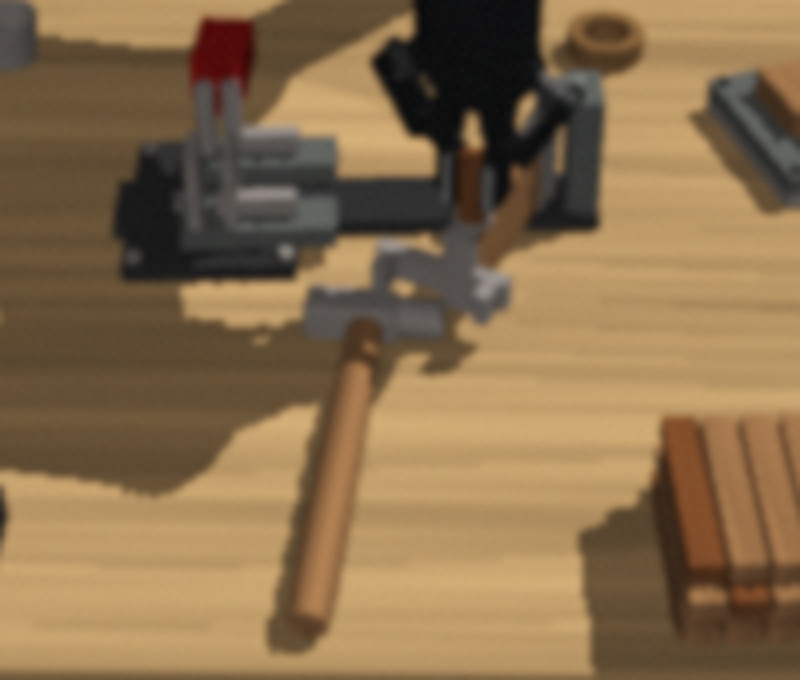

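The hammer is being dragged slightly, about 3 to 5 mm so far against the 30 mm limit. I'll continue in small steps and watch it.

>>> jog_arm([
  [-1, [4, 11, 0], [0, 0, 0.1]],
  [-1, [0, 0, 0], [0, 0, 0]],
])

```text
t: 26.55
tcp_pos: [0.6678, 0.0015, 0.0641]
tcp_rot: [-3.141, 0.003, 2.815]
ft_force: [3.2, -4.1, 4.9]
gripper_width: 0.22
```

```bash
python3 - <<'E'
from h import *
o=get_obs();print(o['t'],o['tcp_pos'],o['tcp_rot'],o['ft_force'],o['gripper_width'])
save('scene','s7'); crop('s7',200,400,170,340,'c21',4)
E
```

```text
26.55 [0.6677907  0.00147546 0.06406123] [-3.14107658e+00  3.13036657e-03  2.81498490e+00] [ 3.18135524 -4.05508615  4.88002954] 0.22039550353308693
```

View pics/c21.png

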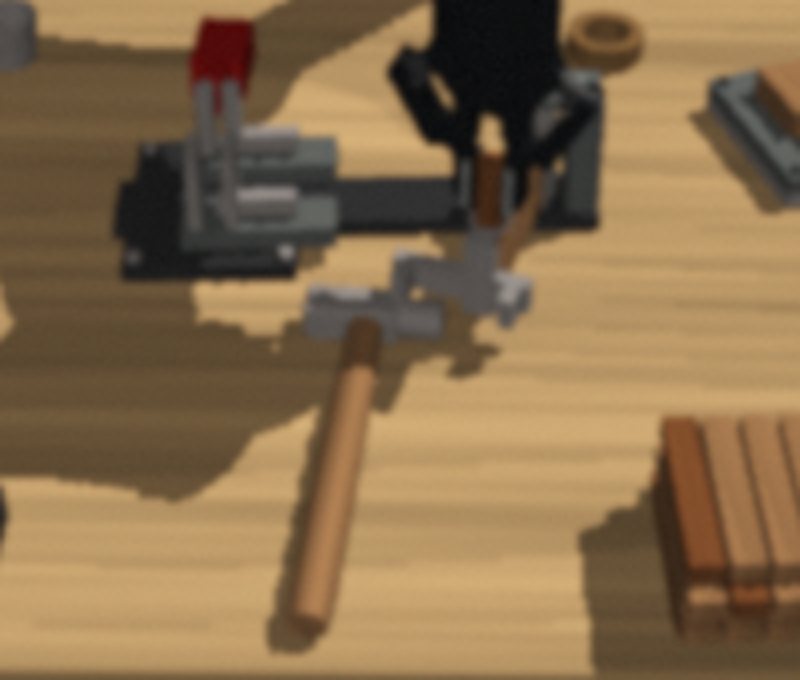

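The hammer is no longer moving and the bar is clearing it. Finishing the swing.

>>> jog_arm([
  [-1, [3.5, 11, 0], [0, 0, 0.1]],
  [-1, [1.5, 11, 0], [0, 0, 0.1]],
  [-1, [0, 0, 0], [0, 0, 0]],
  [-1, [0, 0, 0], [0, 0, 0]],
  [-1, [0, 0, 0], [0, 0, 0]],
])

```text
t: 27.22
tcp_pos: [0.6727, 0.0233, 0.0641]
tcp_rot: [-3.141, 0.003, 3.013]
ft_force: [3.1, -2.9, 5.2]
gripper_width: 0.216
```

```bash
python3 - <<'E'
from h import *
o=get_obs();print(o['t'],o['tcp_pos'],o['tcp_rot'],o['ft_force'],o['gripper_width'],o['joint_vel'].round(3))
p=o['tcp_pos'][:2]-[.5578,.0376]; print('swing',np.arctan2(p[1],p[0])+np.pi/2-.052,np.hypot(*p))
save('scene','s8'); crop('s8',200,440,150,340,'c22',3.2)
im,d,c=save('wrist','w_e'); b=np.array([.0014,-.0017,0]); P=cloud(d,c)-b
m=(d>.05)&(P[...,2]>.066)&(P[...,2]<.08)&(P[...,0]>.57)&(P[...,0]<.66)&(P[...,1]<.06); q=P[m]; print('panel',len(q)); print(cv2.fitLine((q[:,:2]*1000).astype(np.float32),cv2.DIST_HUBER,0,.01,.01).ravel())
im,d,c=save('top','t8'); P=cloud(d,c); print('block top z',np.median(P[236:242,238:243,2]))
crop('t8',190,420,80,280,'c23',3)
E
```

```text
27.225 [0.67274843 0.02330831 0.06405911] [-3.14131794e+00  2.75964023e-03  3.01346106e+00] [ 3.13349575 -2.91785445  5.23994869] 0.21626681658256344 [ 0.001  0.001 -0.    -0.     0.001  0.001]
swing 1.3950997465981134 0.11583347821524362
panel 6773
[ 9.8922271e-01 -1.4641881e-01  6.1060114e+02  3.1099009e+01]
block top z 0.04562592875410465
```

View pics/c22.png

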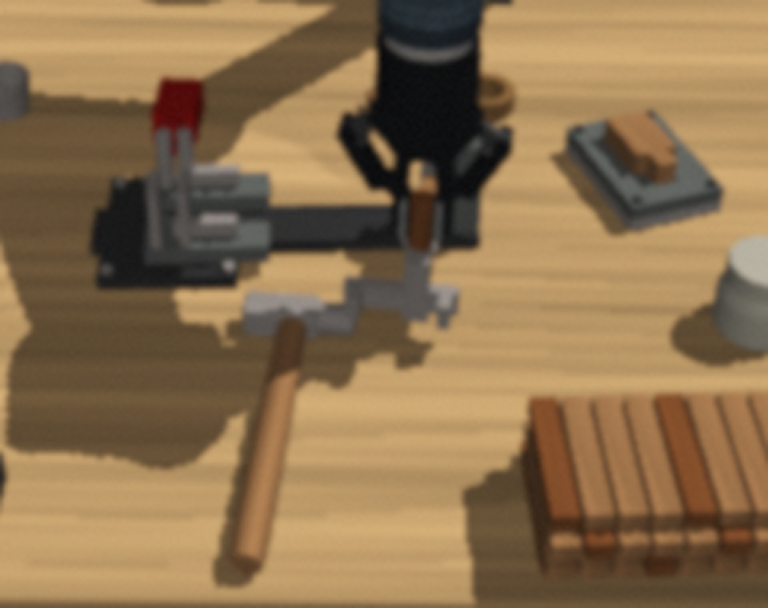

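View pics/w_e.png

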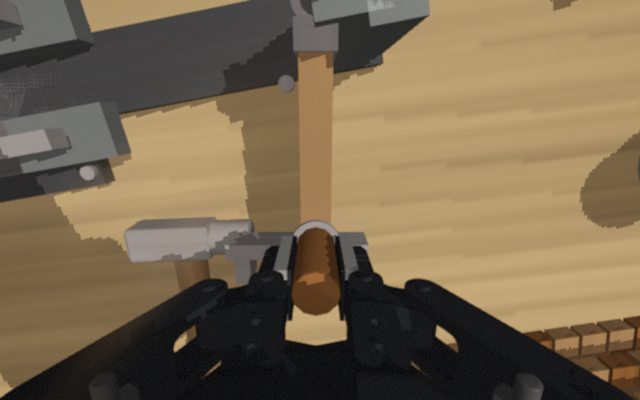

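View pics/c23.png

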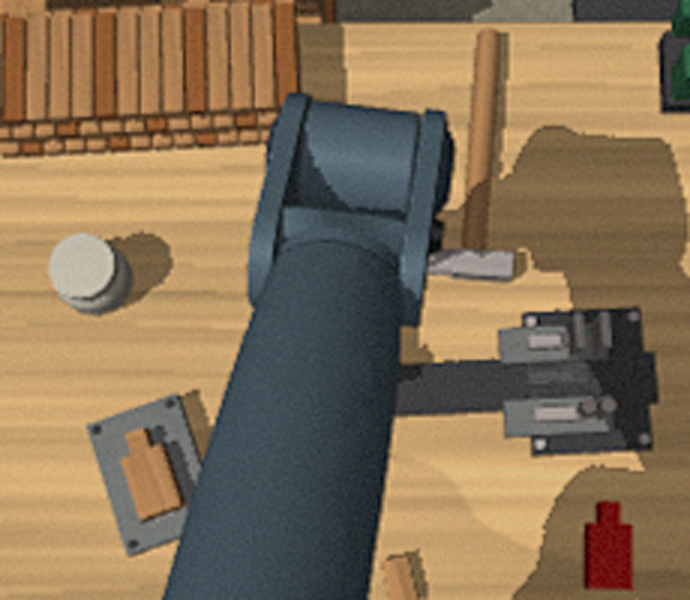

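Checks agree: swing is about 1.37 to 1.40 rad and still, the post is gripped, the block is seated, both catches are back, and the hammer has shifted only about 4 mm. Handing in.

```bash
python3 -c "
from h import *
print(r.sign_off())"
```

```text
the job is handed in; nothing more can be done
None
```

I finished all four steps in order and handed the job in at about 27 s, with the gripper still holding the post. The sign-off gave no verdict.

**Last checks**
- **Block:** after release it lay flat and square in the pocket, within about 0.2 mm of the pocket point. Its top measured 46 mm, which is exactly the pocket floor plus the block's height, and 45.6 mm at the end.
- **Catches:** I squeezed the round pins first, then the flat plates. Images afterwards put both at about 32 mm over the outer faces, which is fully back.
- **Gate:** it stands still at about 1.37 rad measured from the panel, or 1.40 rad worked out from the tool position. The gripper reads 18 mm on the 20 mm post. I did not measure the force on the post itself.

**What went wrong or disagreed**
- **First grasp:** the fingers shut above the block, because the real fingertips sit about 25 mm above the reported TCP. I corrected for this from then on.
- **Wrist camera:** its calibration was about 2 mm off sideways. I corrected it using the fingers seen in the images.
- **Hammer:** the gate's crossbar brushed it during the swing and shifted it about 4 mm, against the 30 mm limit. In the last image the bar end still looks close to the hammer or touching it.
- **Other bystanders:** I did not touch any of them on purpose, and I did not measure their positions again at the end.

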